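Pack out and press a glue-up in the jaw jig

ROBOT

A 6-joint arm with a two-finger parallel gripper is mounted at the origin on the work surface. World frame = base frame: x ahead of the robot, y to its left, z up, the work surface at z = 0. Lengths are in m, angles in rad, forces in N, time in s.
With the tool pointing down it reaches from about 0.325 to 0.85 m from the base axis. Payload 4.4 kg.
Tool frame: the origin (TCP) lies midway between the tips of the shut fingers; the grasp point (between the pads) lies 19 mm behind it; z points along the fingers, y is the direction in which the jaws open and shut (so a half turn about z gives the same grasp; the last joint's range is limited). The gripper opens to 94 mm and grips with 3 to 60 N. Pads are 16 mm wide; open, the fingers measure 119 mm over their backs; the gripper's body (75 mm by 177 mm) begins 78 mm behind the grasp point.
Start: joints at [1.103, 0.207, 1.542, -0, 1.393, -0.15], TCP at [0.179, 0.546, 0.205] pointing down, gripper open.
Joint ranges: [-2.73, 2.73], [-0.86, 2.22], [0.23, 2.46], [-1.11, 4.25], [0.08, 2.63], [-2.82, 2.82]. Speed limits (rad/s): [2.79, 2.79, 3.14, 3.14, 3.14, 3.14].

INTERFACE

Orientations are given as a unit quaternion [x, y, z, w].
In Python, from station import arm gives the robot as it stands.
- The arm moves only by the tool play_rows, never from a script. Its argument "targets" is a list that holds one entry, the list of rows, each a list of 7 numbers: the shift along the tool's x, y, z in units of 25 mm (1.0 is 25 mm), then the turn, a rotation vector about the tool's x, y, z in rad, then the gripper's target within -1 to 1 (fully open at 1, half-way at 0, shut at -1). A call has 1 to 20 rows; each row shifts and turns the pose as measured when the row begins, along the tool's axes as they then stand; what a row does not reach is not made up. A row lasts 1/12 s, in which the tool goes at most 41.7 mm and 7.16 degrees, less where a joint would pass 70% of its speed; a pose out of reach is approached as far as the arm can. A call is refused whole if a number of a shift passes 1 or a number of a turn 0.125, either way. A call with a gripper value outside its range is refused whole. The fingers move at their own pace and stop on an object; the grip force is fixed at half the most. Time passes only in rows, so rows that do not move let the fingers close. It gives the time, the measured TCP pose, the force and the opening at its end, in the units of the state.
- arm.get_state(): the state, without advancing time (a new reading comes with each control period).
- arm.camera(name): name is "side" or "top" or "wrist"; returns a dict with "color" (420x560x3 uint8, red, green, blue), "fx", "fy", "cx", "cy" (pixels), "R" (3x3) and "t" (3): a world point X has camera coordinates R X + t; the wrist camera has in their place "hand_eye" (4x4, takes a point from camera to tool coordinates, whose origin is the TCP and whose axes are the flange's). Camera axes: x right, y down, z forward; pixel columns grow to the right and rows downward; lengths in m; the calibration is good to about 2 mm. A picture is of the moment at which its call begins: read the wrist's pose just before it. There is no depth.
- arm.sign_off(): hands the job in, once; it reports no verdict.
The state is a dict: "clock": time; "joints": joint angles; "qd": joint speeds; "tau": joint torques, N m; "ee_pos": TCP position; "eef_rot": TCP orientation; "contact_force": force on the tool from outside, world axes, zero at the start; "torque": the same for the moment, N m; "opening": finger opening in m.
Only numpy, scipy, OpenCV 4.12 (cv2) and the standard library are available. Lean on these libraries where they do the work, as an engineer would, in place of code of your own. Each camera call takes 0.05 s, during which the arm holds its last target.

TASK

In the wooden glue-up jig, slide the jaw by its upright grip up to the short dark lines across the edges of the base, then stand the loose wooden spacer upright on the base in the one gap between jaw and blocks that is wide enough for it, centred in front of the narrower block, and let go of it. Then push the jaw by its grip towards the fence until both blocks are pressed firmly flush against the fence, the narrow one through the spacer, and finish while still holding the jaw pressed; leave the other things on the bench alone.

Things in the scene. Friction and masses are not known exactly. Their poses are not given: they have to be found in the camera images.
- jig: the fixed glue-up jig: a pale base board 300 (x) x 200 (y) x 18 mm flat on the bench; origin at the centre of its underside. Its x axis points from the jaw to the fence, z up. The bed (top of the board) is 18 mm above the origin. Two short dark lines across the board's long edges at x = +38 mm mark where the jaw's front face is to be brought. The jig's place and yaw differ each time
- fence: the fixed fence across the jig's far end, 30 thick x 200 long x 36 mm high above the bed; origin at the foot of the middle of its inner face, on the bed, at jig x = +120 mm; the blocks are to be pressed against this face, which looks to -x of the jig
- jaw (a joint): travel of the sliding jaw along the jig's x axis in m, 0 = fully back, growing towards the fence, stop at 0.100. The jaw's front face stands at jig x = joint - 0.040, so it is at the dark lines at 0.078; both blocks are flush and pressed at about 0.090. It slides with about 2 N of friction, has no spring and stays where it is left; a steady push of 10 to 20 N on the grip is firm enough to press both blocks
- jaw_grip (a point): centre of the gripping part of the jaw's upright dark wooden grip, a square post 24 x 24 mm, sides parallel to the jig's x and y. The point is 76 mm above the bench; the post's top is 20 mm above it; below, the post is free for 36 mm down to the jaw's body (56 mm wide, 22 mm high above the bed). It is 85 mm behind the jaw's front face, on the jig's centre line
- jaw_front (a point): centre of the jaw's front face (looks to +x of the jig): a wooden bar 170 mm wide (y), 28 mm high above the bed, 20 mm thick, pinned at its middle so that it swivels up to 0.08 rad either way about the vertical to share the push between left and right; light springs keep it square when free
- block_wide_c (a point): centre of the wider loose wooden block, 70 (x) x 70 (y) x 25 mm high, lying on the bed a few mm off the fence, its x axis about along the jig's. Left or right of the jig's centre line by about 56 mm, differing each time
- block_narrow_c (a point): centre of the narrower loose wooden block, 52 (x) x 70 (y) x 25 mm high, lying on the bed beside the other on the other side of the centre line, a few mm off the fence. It is 18 mm narrower, so that the gap between it and the jaw is 18 mm wider
- spacer_c (a point): centre (33 mm above its foot) of the loose brown wooden spacer, an upright slab 18 thick (its x axis) x 60 long (its y axis) x 66 mm tall (z), about 46 g, standing on the bench left of the jig, at a yaw that differs each time; it goes into the gap upright with its thickness along the jig's x axis, its foot on the bed
- offcut: bystander, to be left alone: loose pale wood offcut 45 x 100 x 34 mm lying flat; origin on its underside
- sanding_block: bystander, to be left alone: cork sanding block 110 x 65 x 28 mm; origin on its underside
- glue: bystander, to be left alone: white glue bottle, 60 mm across, 140 mm tall, standing; origin on its underside
- tin: bystander, to be left alone: bare steel tin, 70 mm across, 70 mm tall, standing; origin on its underside
- hammer: bystander, to be left alone: hammer lying on the bench; origin about its underside
- screwdriver: bystander, to be left alone: screwdriver lying on the bench; origin about its underside
- try_square: bystander, to be left alone: joiner's try square, dark wood stock 110 x 20 mm and a 150 mm steel blade, lying flat; origin on its underside
Things that resemble listed ones, but are neither listed nor needed, are in the scene too. Leave any purple look-alike of the part that bears spacer_c alone. What is shaped like the part that bears block_narrow_c but orange is not meant.

How it is judged:
On the way, in this order (a step that is already met when the one before it is completed fails the run):
1. the jaw has been slid to the dark lines (within 4 mm) and rests there, the spacer not yet moved (value of joint jaw between 0.074 and 0.082 m and velocity of joint jaw between -0.01 and 0.01 m/s and distance of spacer_c from where it was at the start of the episode below 0.02 m), for 0.2 s.
2. the spacer stands upright on the bed in the gap in front of the narrow block, let go (z of spacer_c in the frame of jig between 0.046 and 0.056 m and angle between spacer_c's own z axis and vertical below 0.12 rad and y of spacer_c in the frame of block_narrow_c between -0.028 and 0.028 m and x of spacer_c in the frame of block_narrow_c between -0.055 and -0.033 m and x of spacer_c in the frame of jaw_front above 0.007 m and contact force between the fingers and spacer below 0.1 N), for 0.2 s.
At the end, for the whole second after the job is handed in: Both blocks lie flush on the fence (1.5 mm, 0.03 rad), each pressed with over 2.5 N by the jaw, the narrow one through the spacer, which stands upright on the bed within 28 mm of that block's middle; the fingers hold or push the jaw and touch neither spacer nor blocks (z of spacer_c in the frame of jig between 0.046 and 0.056 m and angle between spacer_c's own z axis and vertical below 0.12 rad and y of spacer_c in the frame of block_narrow_c between -0.028 and 0.028 m and x of spacer_c in the frame of block_narrow_c between -0.038 and -0.032 m and x of block_wide_c in the frame of jig above 0.0835 m and x of block_narrow_c in the frame of jig above 0.0925 m and angle between the x axis of each of block_wide_c, block_narrow_c and the x axis of jig, either way round below 0.03 rad and angle between each of block_wide_c, block_narrow_c's own z axis and vertical below 0.05 rad and contact force between each of block_wide, block_narrow and fence above 2.5 N and contact force between jaw and spacer above 2.5 N and contact force between the fingers and jaw above 2 N and contact force between each of the arm, the fingers and spacer below 0.1 N and contact force between the fingers and block_wide below 0.1 N and contact force between the fingers and block_narrow below 0.1 N); the arm keeps its last pose, push and grip.
It fails at once if a bystander was moved more than 30 mm (distance of any of offcut, sanding_block, glue, tin, hammer, screwdriver, try_square from where it was at the start of the episode above 0.03 m).
It also fails if it takes over 64 s, if anything falls off the work surface, if the arm or the gripper's body presses on something with over 40 N, if the wrist force passes 120 N, or if a joint passes its speed limit or range.

## Working session

There is one attempt and no reset: what is moved stays moved. The work goes in short steps, Python scripts to look and compute and a tool call to move; the robot and the scene stay as the last step left them, time stands still between calls to the robot, and variables do not carry over. Pictures are saved under pics/ and viewed, and the job is handed in when it is done.

Besides the shell and the picture viewer there is one more tool, called after "Request:" as name(argument=value, ...) on one line, values as JSON. play_rows: Moves the arm, as the interface text tells. Its arguments: {"type":"object","properties":{"targets":{"type":"array","items":{"type":"array","items":{"type":"array","items":{"type":"number"}}}}},"required":["targets"]}

```bash
mkdir -p pics; cat > h.py <<'E'
import numpy as np,cv2
from station import arm
from scipy.spatial.transform import Rotation as Ro
def save(n,f):
    c=arm.camera(n); cv2.imwrite('pics/'+f,cv2.cvtColor(c['color'],cv2.COLOR_RGB2BGR)); return c
def crop(c,f,x0,y0,x1,y1,s):
    im=cv2.cvtColor(c['color'],cv2.COLOR_RGB2BGR)[y0:y1,x0:x1]
    cv2.imwrite('pics/'+f,cv2.resize(im,None,fx=s,fy=s,interpolation=cv2.INTER_CUBIC))
def ray(c,u,v,z):
    R=np.array(c['R']);t=np.array(c['t']);d=R.T@np.array([(u-c['cx'])/c['fx'],(v-c['cy'])/c['fy'],1]);o=-R.T@t
    return o+d*(z-o[2])/d[2]
def proj(c,X):
    p=np.array(c['R'])@np.array(X)+np.array(c['t']);return p[0]/p[2]*c['fx']+c['cx'],p[1]/p[2]*c['fy']+c['cy']
E
python3 - <<'E'
from h import *
import pickle
s=arm.get_state();print(s)
d={}
for n in['top','side','wrist']:
    d[n]=save(n,n+'0.png');print(n,{k:v for k,v in d[n].items() if k!='color'})
pickle.dump(d,open('d0.pkl','wb'))
E
```

```text
{'clock': 0.0, 'joints': array([ 1.10345274e+00,  2.07419205e-01,  1.54291916e+00, -3.93140995e-06,
        1.39350620e+00, -1.50504621e-01]), 'qd': array([ 0.00076728,  0.00054804,  0.00048279, -0.00050139,  0.00098264,
        0.00213565]), 'tau': array([-1.19056127e-03, -3.70887494e+01, -2.81411684e+01,  6.96545863e-02,
        3.63602524e-02, -2.07710586e-04]), 'ee_pos': array([0.1788007 , 0.54565451, 0.20430777]), 'eef_rot': array([ 1.57757232e-01,  9.87477285e-01, -1.07324363e-03, -3.40486081e-04]), 'contact_force': array([ 0.01617483,  0.5022682 , -0.09361748]), 'torque': array([-0.00943276, -0.00103619, -0.07387695]), 'opening': 0.09440397684589927}
top {'fx': 480.8042232402991, 'fy': 480.8042232402991, 'cx': 266.3485626216133, 'cy': 209.1425114167013, 'R': array([[-1.32615270e-02, -9.99909845e-01, -2.10578830e-03],
       [-9.95604440e-01,  1.33996380e-02, -9.26943801e-02],
       [ 9.27142400e-02,  8.67263160e-04, -9.95692381e-01]]), 't': array([-0.01342886,  0.50087705,  1.22387408])}
side {'fx': 444.33332898173023, 'fy': 444.33332898173023, 'cx': 281.54029510570416, 'cy': 213.28135583031772, 'R': array([[ 0.99787402, -0.06292461, -0.01696862],
       [-0.0584348 , -0.74856377, -0.66048289],
       [ 0.02885854,  0.66007028, -0.75064933]]), 't': array([-0.48280821,  0.07754775,  1.36543222])}
wrist {'fx': 302.7320069721559, 'fy': 302.7320069721559, 'cx': 279.46895664591744, 'cy': 206.5235485248187, 'hand_eye': array([[ 8.91891123e-04, -9.72155512e-01, -2.34334941e-01,
         6.71371738e-02],
       [ 9.99999214e-01,  6.60635247e-04,  1.06535638e-03,
         1.31798504e-04],
       [-8.80882160e-04, -2.34335707e-01,  9.72155338e-01,
        -1.79669053e-01],
       [ 0.00000000e+00,  0.00000000e+00,  0.00000000e+00,
         1.00000000e+00]])}
```

View pics/top0.png

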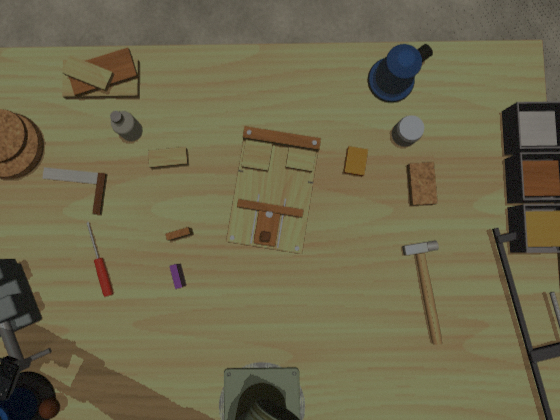

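View pics/side0.png

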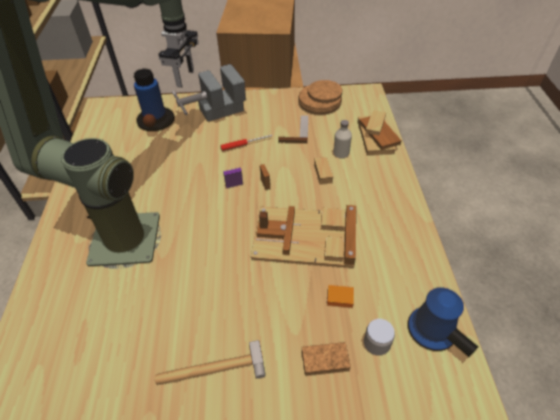

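View pics/wrist0.png

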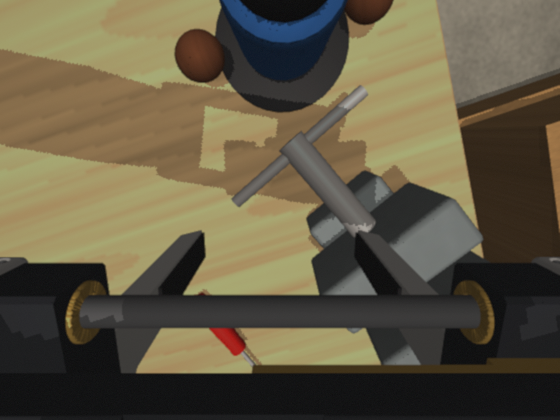

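The top view shows the jig at about (270,190) px with its fence at the top (+x), the brown spacer at (178,234), and the purple decoy at (177,276). I'll enlarge it.

```bash
python3 - <<'E'
from h import *
import pickle
d=pickle.load(open('d0.pkl','rb'))
crop(d['top'],'tj.png',220,120,330,260,5)
crop(d['top'],'ts.png',150,210,210,300,7)
crop(d['side'],'sj.png',245,160,365,270,6)
E
```

```text
(no output)
```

View pics/tj.png

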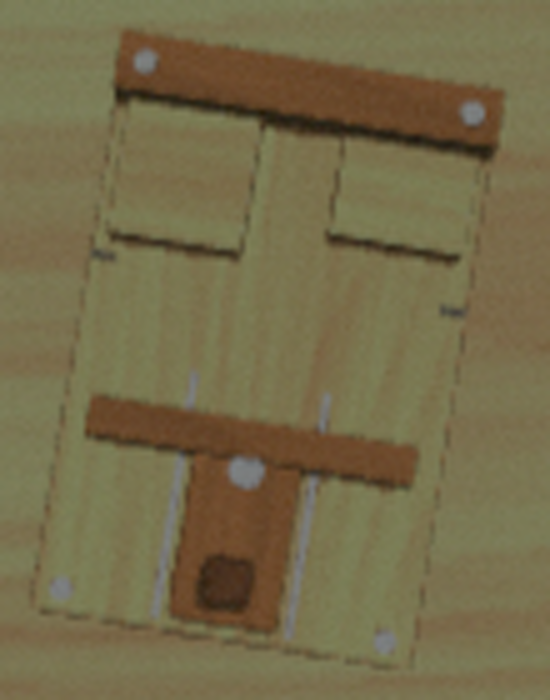

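View pics/ts.png

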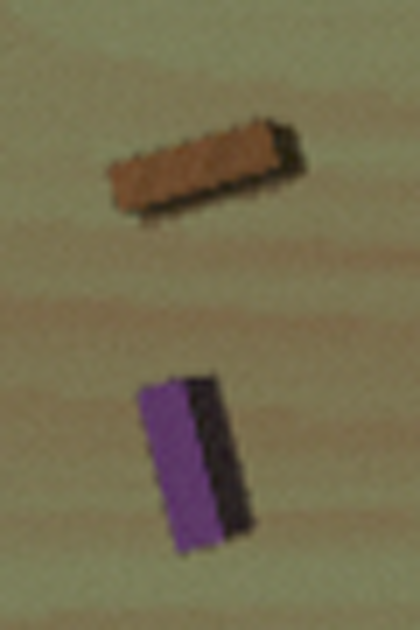

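View pics/sj.png

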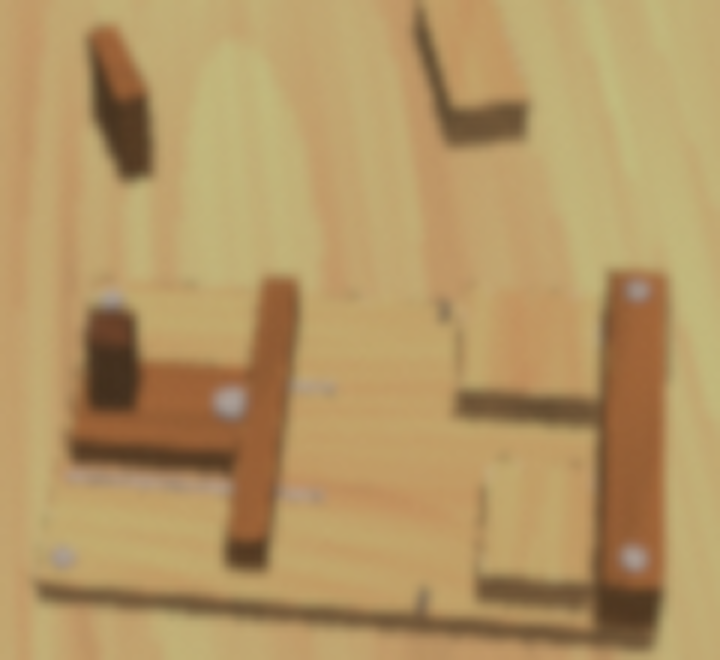

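```bash
python3 - <<'E'
from h import *
import pickle
from scipy.optimize import least_squares
d=pickle.load(open('d0.pkl','rb'));T=d['top'];S=d['side']
def px(x,y,s,x0,y0): return (x+.5)/s-.5+x0,(y+.5)/s-.5+y0
tj=lambda x,y:px(x,y,5,220,120); ts=lambda x,y:px(x,y,7,150,210); sj=lambda x,y:px(x,y,6,245,160)
obs=[(T,tj(122,30),(.15,.1,.054)),(T,tj(505,90),(.15,-.1,.054)),(T,tj(497,157),(.12,-.1,.054)),(T,tj(116,93),(.12,.1,.054)),
(T,tj(38,610),(-.15,.1,.018)),(T,tj(412,668),(-.15,-.1,.018)),(T,tj(92,254),(.038,.1,.018)),(T,tj(465,313),(.038,-.1,.018)),
(S,sj(612,270),(.12,.1,.054)),(S,sj(668,272),(.15,.1,.054)),(S,sj(594,588),(.12,-.1,.054)),(S,sj(660,592),(.15,-.1,.054)),(S,sj(38,585),(-.15,-.1,.018)),(S,sj(422,612),(.038,-.1,.018))]
def tf(p,X):
    c,s=np.cos(p[2]),np.sin(p[2]);return [p[0]+c*X[0]-s*X[1],p[1]+s*X[0]+c*X[1],X[2]]
def f(p): return np.concatenate([np.array(proj(c,tf(p,X)))-uv for c,uv,X in obs])
r=least_squares(f,[.5,0,-.15],loss='soft_l1');print(r.x);print(f(r.x).reshape(-1,2).round(1).tolist())
jig=r.x
def injig(w):
    dx,dy=w[0]-jig[0],w[1]-jig[1];c,s=np.cos(jig[2]),np.sin(jig[2]);return np.round([c*dx+s*dy,-s*dx+c*dy],4)
for n,z,q in[('grip',.096,[(207,553),(255,560),(247,612),(197,605)]),('bar front',.046,[(92,394),(418,447)]),('wide',.043,[(130,97),(266,118),(243,255),(110,236)]),('narrow',.043,[(345,137),(478,157),(458,260),(330,240)])]:
    P=np.array([injig(ray(T,*tj(*a),z)) for a in q]);print(n,P.tolist(),P.mean(0))
obs2=[(T,ts(107,165),(.009,.03,.066)),(T,ts(265,118),(.009,-.03,.066)),(T,ts(280,165),(-.009,-.03,.066)),(T,ts(125,212),(-.009,.03,.066)),
(S,sj(88,32),(-.009,.03,.066)),(S,sj(110,25),(.009,.03,.066)),(S,sj(150,95),(.009,-.03,.066)),(S,sj(122,100),(-.009,-.03,.066)),(S,sj(128,180),(-.009,-.03,0)),(S,sj(153,175),(.009,-.03,0))]
def g(p): return np.concatenate([np.array(proj(c,tf(p,X)))-uv for c,uv,X in obs2])
r2=least_squares(g,[.45,.2,.3]);print('spacer',r2.x,g(r2.x).reshape(-1,2).round(1).tolist())
print('grip w',tf(jig,(-.125,0,0.076)))
E
```

```text
[ 0.54938725 -0.03872462 -0.17281314]
[[0.2, -0.0], [0.5, 0.1], [0.4, -2.0], [-0.5, -1.3], [-1.2, -0.3], [0.3, 0.5], [-0.1, 0.1], [0.6, 0.3], [-1.1, -0.2], [-0.7, 0.1], [0.8, -0.5], [0.6, -0.4], [-1.2, -0.2], [-0.5, 0.5]]
grip [[-0.1107, 0.0134], [-0.1104, -0.0102], [-0.1359, -0.0104], [-0.1364, 0.0141]] [-0.12335   0.001725]
bar front [[-0.0376, 0.0854], [-0.038, -0.083]] [-0.0378  0.0012]
wide [[0.1185, 0.0916], [0.1187, 0.0204], [0.046, 0.0207], [0.0449, 0.0899]] [0.082025 0.05565 ]
narrow [[0.1153, -0.0215], [0.1158, -0.0909], [0.061, -0.0888], [0.0608, -0.0222]] [ 0.088225 -0.05585 ]
spacer [0.43992554 0.20264562 0.29880877] [[-0.1, 0.1], [0.3, -0.6], [0.3, -0.4], [-0.6, 0.3], [-0.8, -0.3], [0.7, -0.5], [0.1, -0.5], [-0.5, 0.0], [-0.6, 0.9], [0.3, 0.3]]
grip w [np.float64(0.4262491336376958), np.float64(-0.017230332556292947), 0.076]
```

The wide block is on the left (+y) and the narrow one is on the right. The jig pose fits well. First I'll turn the tool so its y axis lies along jig x, raising it a little as it turns.

Request:
play_rows(targets=[[[0,0,-0.2,0,0,0.119,1],[0,0,-0.2,0,0,0.119,1],[0,0,-0.2,0,0,0.119,1],[0,0,-0.2,0,0,0.119,1],[0,0,-0.2,0,0,0.119,1],[0,0,-0.2,0,0,0.119,1],[0,0,-0.2,0,0,0.119,1],[0,0,0,0,0,0.119,1],[0,0,0,0,0,0.119,1],[0,0,0,0,0,0.119,1],[0,0,0,0,0,0.119,1],[0,0,0,0,0,0.119,1]]])

```text
clock: 1.15
ee_pos: [0.1769, 0.5421, 0.2348]
eef_rot: [0.787, 0.617, -0.007, 0.003]
contact_force: [-0.5, 1.3, -0.3]
opening: 0.0939
```

```bash
cat >> h.py <<'E'
JIG=np.array([0.54938725,-0.03872462,-0.17281314])
def w2j(w):
    dx,dy=w[0]-JIG[0],w[1]-JIG[1];c,s=np.cos(JIG[2]),np.sin(JIG[2]);return np.array([c*dx+s*dy,-s*dx+c*dy,w[2]])
def j2w(X):
    c,s=np.cos(JIG[2]),np.sin(JIG[2]);return np.array([JIG[0]+c*X[0]-s*X[1],JIG[1]+s*X[0]+c*X[1],X[2]])
def go(X,yaw=None,world=False):
    """print the tool-axes shift (25 mm units) to reach jig-frame XY, world z; and yaw turn about tool z"""
    s=arm.get_state();R=Ro.from_quat(s['eef_rot']).as_matrix();p=s['ee_pos']
    w=np.array(X) if world else j2w(X)
    a=np.arctan2(R[1,1],R[0,1]); print('t',round(s['clock'],2),'pos',p.round(4),'jig',w2j(p).round(4),'yaw',round(a,4),'tilt',R[:,2].round(4),'F',s['contact_force'].round(1),'open',round(s['opening'],4))
    print('shift units',(R.T@(w-p)/.025).round(3),'turn z', None if yaw is None else round(-(yaw-a),4))
    print('tilt turn (tool)',np.round(R.T@np.cross(R[:,2],[0,0,-1]),4))
E
python3 -c "
from h import *
go([-.125,0,.2],-.1728)"
```

```text
t 1.15 pos [0.1769 0.5421 0.2348] jig [-0.4668  0.5081  0.2348] yaw -0.2418 tilt [-0.0066 -0.013  -0.9999] F [-0.5  1.3 -0.3] open 0.0939
shift units [-19.313  15.043   1.617] turn z -0.069
tilt turn (tool) [-0.0033  0.0142 -0.    ]
```

Request:
play_rows(targets=[[[-0.5,0.3,0,0,0.007,-0.035,1],[-0.98,0.65,0,0,0.007,-0.034,1],[-0.98,0.65,0,0,0,0,1],[-0.98,0.65,0,0,0,0,1],[-0.98,0.65,0,0,0,0,1],[-0.98,0.65,0,0,0,0,1],[-0.98,0.65,0,0,0,0,1],[-0.98,0.65,0,0,0,0,1],[-0.98,0.65,0,0,0,0,1],[-0.98,0.65,0,0,0,0,1],[-0.98,0.65,0,0,0,0,1],[-0.98,0.65,0,0,0,0,1],[-0.98,0.65,0,0,0,0,1],[-0.98,0.65,0,0,0,0,1],[-0.98,0.65,0,0,0,0,1],[-0.98,0.65,0,0,0,0,1],[-0.98,0.65,0,0,0,0,1],[-0.5,0.3,0,0,0,0,1],[0,0,0,0,0,0,1]]])

```text
clock: 2.73
ee_pos: [0.3773, 0.0611, 0.2282]
eef_rot: [0.764, 0.645, -0.004, -0.001]
contact_force: [-0.4, 1.1, -1.2]
opening: 0.0939
```

```bash
python3 -c "
from h import *
go([-.124,0,.2],-.1728)"
```

```text
t 2.73 pos [0.3773 0.0611 0.2282] jig [-0.1867  0.0687  0.2282] yaw -0.1685 tilt [-0.007 -0.004 -1.   ] F [-0.4  1.1 -1.2] open 0.0939
shift units [-2.754  2.501  1.127] turn z 0.0043
tilt turn (tool) [-0.0062  0.0052  0.    ]
```

Request:
play_rows(targets=[[[-0.7,0.63,0.3,-0.003,0.003,0.004,1],[-0.7,0.63,0.3,-0.003,0.002,0,1],[-0.7,0.63,0.3,0,0,0,1],[-0.7,0.63,0.3,0,0,0,1],[0,0,0,0,0,0,1],[0,0,0,0,0,0,1]]])

```text
clock: 3.23
ee_pos: [0.4278, -0.0182, 0.1965]
eef_rot: [0.765, 0.644, 0.001, -0.002]
contact_force: [-0.6, 0.7, 0.5]
opening: 0.0943
```

```bash
python3 -c "
from h import *
go([-.124,0,.057],-.1728)
c=save('wrist','w1.png')
s=arm.get_state();R=Ro.from_quat(s['eef_rot']).as_matrix()
H=np.array(c['hand_eye'])
for X in [(-.124,0,.096),(-.112,.012,.096),(-.136,-.012,.096),(.038,.1,.018),(-.15,.1,.018),(-.15,-.1,.018)]:
    p=R.T@(j2w(X)-s['ee_pos']);q=np.linalg.inv(H)@np.r_[p,1]
    print(X,q[0]/q[2]*c['fx']+c['cx'],q[1]/q[2]*c['fy']+c['cy'])
"
```

```text
t 3.23 pos [ 0.4278 -0.0182  0.1965] jig [-0.1233 -0.0006  0.1965] yaw -0.1724 tilt [-6.0e-04  4.5e-03 -1.0e+00] F [-0.6  0.7  0.5] open 0.0943
shift units [ 2.000e-03 -1.900e-02  5.578e+00] turn z 0.0004
tilt turn (tool) [-0.0013 -0.0043 -0.    ]
(-0.124, 0, 0.096) 278.44237483728443 206.80195225032935
(-0.112, 0.012, 0.096) 291.1879194919419 194.44414410278551
(-0.136, -0.012, 0.096) 265.9392088262836 218.9247552365774
(0.038, 0.1, 0.018) 422.6998711491161 104.75535090450684
(-0.15, 0.1, 0.018) 255.7883835231586 104.4203222241765
(-0.15, -0.1, 0.018) 258.2839616350147 268.78661479909545
```

View pics/w1.png

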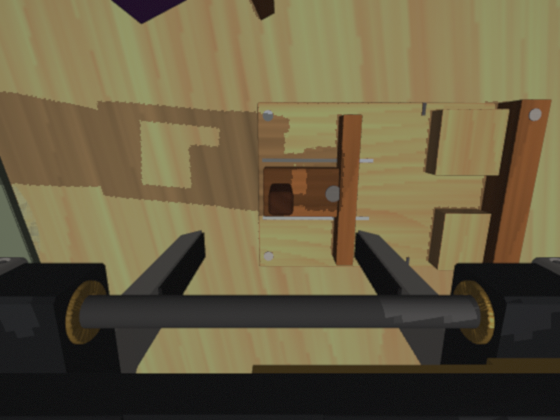

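The wrist view matches predictions within about 2 px: base corners at (258,102) and (260,266), grip at (280,200). I'll descend and grip the post.

Request:
play_rows(targets=[[[0,0,0.8,0,0,0,1],[0,0,0.8,0,-0.004,0,1],[0,0,0.8,0,0,0,1],[0,0,0.8,0,0,0,1],[0,0,0.8,0,0,0,1],[0,0,0.8,0,0,0,1],[0,0,0.8,0,0,0,1],[0,0,0.3,0,0,0,1],[0,0,0,0,0,0,1]]])

```text
clock: 4.03
ee_pos: [0.4282, -0.0057, 0.0497]
eef_rot: [0.761, 0.649, 0.004, 0.003]
contact_force: [-0.1, -0.6, -0.2]
opening: 0.094
```

```bash
python3 -c "
from h import *
go([-.124,0,.057],-.1728)"
```

```text
t 4.03 pos [ 0.4282 -0.0057  0.0497] jig [-0.125   0.0117  0.0497] yaw -0.1577 tilt [ 0.0099  0.0019 -0.9999] F [-0.1 -0.6 -0.2] open 0.094
shift units [-0.466  0.037 -0.293] turn z 0.0151
tilt turn (tool) [ 0.0095 -0.0034 -0.    ]
```

Request:
play_rows(targets=[[[-0.46,0.04,-0.3,0.009,-0.003,0.015,1],[0,0,0,0,0,0,1],[0,0,0,0,0,0,1]]])

```text
clock: 4.28
ee_pos: [0.4272, -0.0149, 0.0591]
eef_rot: [0.764, 0.645, 0.001, -0.0]
contact_force: [-1.1, 0.2, -0.2]
opening: 0.0939
```

```bash
python3 -c "
from h import *
go([-.124,0,.057],-.1728)"
```

```text
t 4.28 pos [ 0.4272 -0.0149  0.0591] jig [-0.1245  0.0025  0.0591] yaw -0.1696 tilt [ 0.001   0.0012 -1.    ] F [-1.1  0.2 -0.2] open 0.0939
shift units [-0.099  0.019  0.082] turn z 0.0032
tilt turn (tool) [ 0.0007 -0.0014  0.    ]
```

Request:
play_rows(targets=[[[-0.08,0,0.06,0,0,0.003,-1],[0,0,0,0,0,0,-1],[0,0,0,0,0,0,-1],[0,0,0,0,0,0,-1],[0,0,0,0,0,0,-1],[0,0,0,0,0,0,-1],[0,0,0,0,0,0,-1],[0,0,0,0,0,0,-1]]])

```text
clock: 4.95
ee_pos: [0.429, -0.0159, 0.06]
eef_rot: [0.765, 0.644, 0.003, 0.002]
contact_force: [0.5, -0.3, 0.4]
opening: 0.0443
```

```bash
python3 -c "
from h import *
go([-.049,0,.057],-.1728)"
```

```text
t 4.95 pos [ 0.429  -0.0159  0.06  ] jig [-0.1226  0.0018  0.06  ] yaw -0.1714 tilt [ 7.2e-03  7.0e-04 -1.0e+00] F [ 0.5 -0.3  0.4] open 0.0443
shift units [-0.074  2.941  0.141] turn z 0.0014
tilt turn (tool) [ 0.0069 -0.002   0.    ]
```

Request:
play_rows(targets=[[[0,0,0.05,0,0,0,-1],[0,0,0,0,0,0,-1],[0,0,0,0,0,0,-1],[0,0,0,0,0,0,-1],[0,0,0,0,0,0,-1],[0,0,0,0,0,0,-1]]])

```text
clock: 5.45
ee_pos: [0.4289, -0.0159, 0.0584]
eef_rot: [0.765, 0.644, 0.003, 0.001]
contact_force: [0.3, -0.4, -1.0]
opening: 0.024
```

```bash
python3 -c "
from h import *
go([-.049,0,.057],-.1728)"
```

```text
t 5.45 pos [ 0.4289 -0.0159  0.0584] jig [-0.1226  0.0017  0.0584] yaw -0.1724 tilt [ 0.0061  0.0013 -1.    ] F [ 0.3 -0.4 -1. ] open 0.024
shift units [-0.07   2.946  0.075] turn z 0.0004
tilt turn (tool) [ 0.0058 -0.0023 -0.    ]
```

Request:
play_rows(targets=[[[0,0.4,0,0,0,0,-1],[0,0.4,0,0,0,0,-1],[0,0.4,0,0,0,0,-1],[0,0.4,0,0,0,0,-1],[0,0.4,0,0,0,0,-1],[0,0.4,0,0,0,0,-1],[0,0.2,0,0,0,0,-1],[0,0,0,0,0,0,-1],[0,0,0,0,0,0,-1]]])

```text
clock: 6.2
ee_pos: [0.4981, -0.0283, 0.0584]
eef_rot: [0.765, 0.644, 0.001, 0.0]
contact_force: [-1.7, 0.1, 3.2]
opening: 0.0237
```

```bash
python3 -c "
from h import *
go([-.048,0,.057],-.1728)"
```

```text
t 6.2 pos [ 0.4981 -0.0283  0.0584] jig [-0.0523  0.0015  0.0584] yaw -0.1726 tilt [ 0.002   0.0016 -1.    ] F [-1.7  0.1  3.2] open 0.0237
shift units [-0.06   0.173  0.058] turn z 0.0002
tilt turn (tool) [ 0.0017 -0.0019  0.    ]
```

Request:
play_rows(targets=[[[0,0.14,0,0,0,0,-1],[0,0,0,0,0,0,-1],[0,0,0,0,0,0,-1]]])

```text
clock: 6.45
ee_pos: [0.5021, -0.029, 0.0584]
eef_rot: [0.765, 0.644, 0.002, 0.0]
contact_force: [-1.2, -0.8, 1.9]
opening: 0.0242
```

```bash
python3 -c "
from h import *
go([-.048,0,.057],-.1728)
c=save('top','t2.png');crop(c,'t2c.png',220,120,330,260,5)
c=save('side','s2.png');crop(c,'s2c.png',245,160,365,270,6)
c=save('wrist','w2.png')"
```

```text
t 6.45 pos [ 0.5021 -0.029   0.0584] jig [-0.0483  0.0015  0.0584] yaw -0.1725 tilt [ 0.003   0.0013 -1.    ] F [-1.2 -0.8  1.9] open 0.0242
shift units [-0.058  0.011  0.058] turn z 0.0003
tilt turn (tool) [ 0.0027 -0.0018  0.    ]
```

View pics/t2c.png

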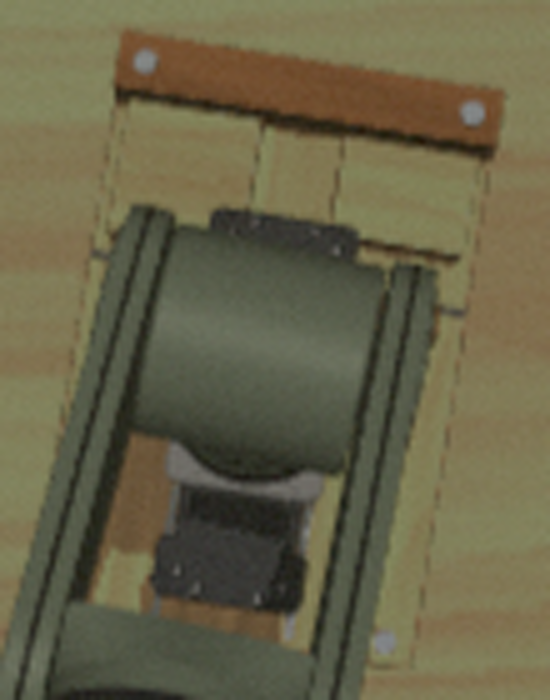

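View pics/s2c.png

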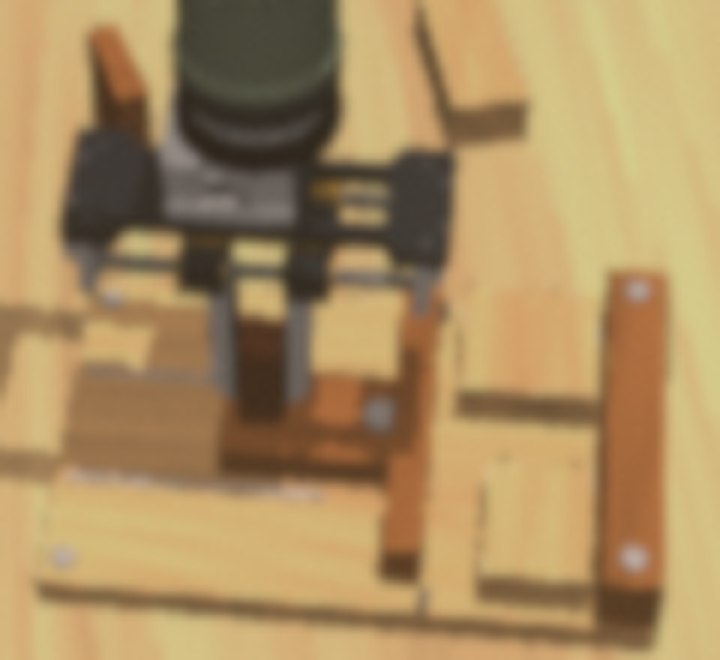

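View pics/w2.png

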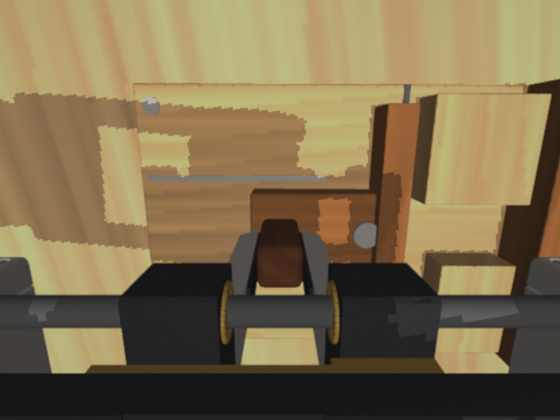

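```bash
python3 -c "
from h import *
c=arm.camera('side')
f=lambda x,y:((x+.5)/6-.5+245,(y+.5)/6-.5+160)
for p,z in[((418,553),.046),((415,580),.018),((442,300),.046),((422,600),.018),((425,590),.018)]: print(p,w2j(ray(c,*f(*p),z)).round(4))
s=arm.get_state();c=arm.camera('wrist');R=Ro.from_quat(s['eef_rot']).as_matrix();H=np.array(c['hand_eye'])
o=s['ee_pos']+R@H[:3,3]
def wr(u,v,z):
    d=R@H[:3,:3]@np.array([(u-c['cx'])/c['fx'],(v-c['cy'])/c['fy'],1]);return w2j(o+d*(z-o[2])/d[2]).round(4)
print(wr(418,104,.046),wr(407,86,.018),wr(417,200,.043),wr(428,96,.043))
"
```

```text
(418, 553) [ 0.0353 -0.084   0.046 ]
(415, 580) [ 0.0347 -0.0795  0.018 ]
(442, 300) [0.0377 0.0778 0.046 ]
(422, 600) [ 0.0388 -0.091   0.018 ]
(425, 590) [ 0.0398 -0.085   0.018 ]
[0.036  0.0868 0.046 ] [0.0395 0.1011 0.018 ] [0.0432 0.0268 0.043 ] [0.043  0.0918 0.043 ]
```

Request:
play_rows(targets=[[[0,0.05,0,0,0,0,-1],[0,0,0,0,0,0,-1],[0,0,0,0,0,0,-1],[0,0,0,0,0,0,-1]]])

```text
clock: 7.03
ee_pos: [0.5029, -0.0291, 0.0584]
eef_rot: [0.765, 0.644, 0.001, 0.0]
contact_force: [0.2, -0.4, 0.7]
opening: 0.024
```

```bash
python3 -c "
from h import *
go([-.048,0,.057],-.1728)
c=save('wrist','w3.png');crop(c,'w3c.png',340,60,480,220,5)
c=save('side','s3.png');crop(c,'s3c.png',300,200,350,270,9)"
```

```text
t 7.03 pos [ 0.5029 -0.0291  0.0584] jig [-0.0475  0.0015  0.0584] yaw -0.1726 tilt [ 0.0027  0.0013 -1.    ] F [ 0.2 -0.4  0.7] open 0.024
shift units [-0.059 -0.021  0.058] turn z 0.0002
tilt turn (tool) [ 0.0024 -0.0018  0.    ]
```

View pics/w3c.png

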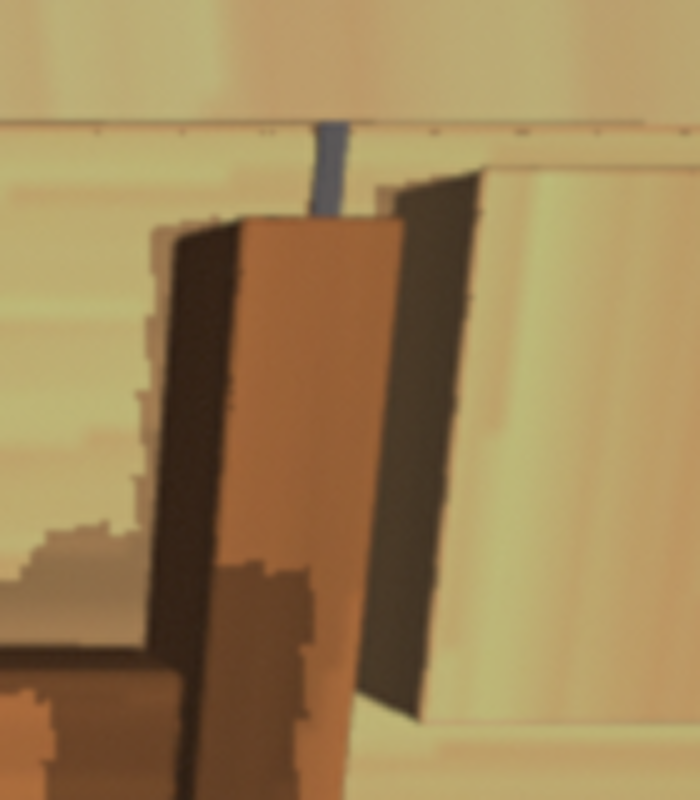

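View pics/s3c.png

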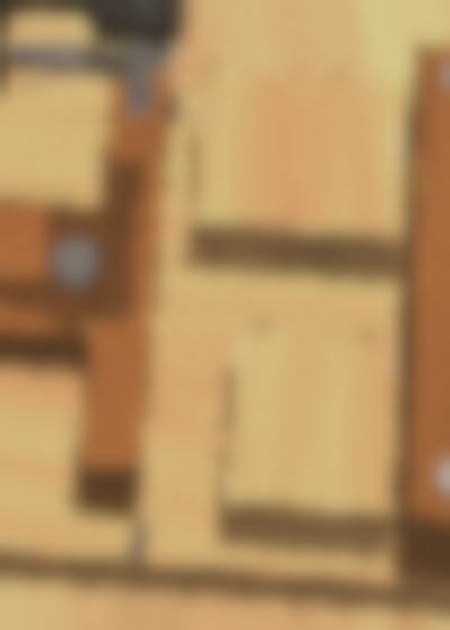

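```bash
cat >> h.py <<'E'
def wrst():
    s=arm.get_state();c=arm.camera('wrist');R=Ro.from_quat(s['eef_rot']).as_matrix();H=np.array(c['hand_eye']);o=s['ee_pos']+R@H[:3,3]
    def wr(u,v,z):
        d=R@H[:3,:3]@np.array([(u-c['cx'])/c['fx'],(v-c['cy'])/c['fy'],1]);return w2j(o+d*(z-o[2])/d[2]).round(4)
    return c,wr
E
python3 -c "
from h import *
c,wr=wrst()
f=lambda x,y:((x+.5)/5-.5+340,(y+.5)/5-.5+60)
for p,z in[((403,217),.046),((375,450),.046),((347,775),.046),((332,123),.018),((326,215),.018),((480,168),.043),((420,720),.043)]:print(p,wr(*f(*p),z))
c=arm.camera('side')
f=lambda x,y:((x+.5)/9-.5+300,(y+.5)/9-.5+200)
for p,z in[((132,505),.018),((139,465),.046),((138,545),.018)]: print(p,w2j(ray(c,*f(*p),z)).round(4))
"
```

```text
(403, 217) [0.0381 0.0874 0.046 ]
(375, 450) [0.0376 0.0597 0.046 ]
(347, 775) [0.0383 0.0176 0.046 ]
(332, 123) [0.0395 0.1022 0.018 ]
(326, 215) [0.0398 0.0903 0.018 ]
(480, 168) [0.0482 0.0933 0.043 ]
(420, 720) [0.0486 0.0243 0.043 ]
(132, 505) [ 0.0359 -0.0773  0.018 ]
(139, 465) [ 0.0374 -0.0819  0.046 ]
(138, 545) [ 0.0388 -0.0928  0.018 ]
```

The jaw front is about 1.5 mm short of the line (joint ≈ 0.0765 m), which is within tolerance and at rest. I'll release it and rise.

Request:
play_rows(targets=[[[0,0,0,0,0,0,0.3],[0,0,0,0,0,0,0.3],[0,0,0,0,0,0,0.3],[0,0,0,0,0,0,0.3],[0,0,0,0,0,0,0.3],[0,0,-0.5,0,0,0,0.3],[0,0,-0.9,0,0,0,0.3],[0,0,-0.9,0,0,0,0.3],[0,0,-0.9,0,0,0,0.3],[0,0,-0.9,0,0,0,0.3],[0,0,-0.9,0,0,0,0.3],[0,0,-0.4,0,0,0,0.3],[0,0,0,0,0,0,0.3]]])

```text
clock: 8.32
ee_pos: [0.5001, -0.0284, 0.1959]
eef_rot: [0.765, 0.644, -0.0, -0.002]
contact_force: [-0.7, -1.1, 0.6]
opening: 0.061
```

```bash
python3 -c "
from h import *
go([.4399,.2026,.19],.2988,True)"
```

```text
t 8.32 pos [ 0.5001 -0.0284  0.1959] jig [-0.0503  0.0017  0.1959] yaw -0.1714 tilt [-0.0036  0.003  -1.    ] F [-0.7 -1.1  0.6] open 0.061
shift units [ 8.695 -3.949  0.273] turn z -0.4702
tilt turn (tool) [-0.004  -0.0024  0.    ]
```

Request:
play_rows(targets=[[[0,0,0,-0.002,-0.002,-0.1175,0.3],[0,0,0,-0.002,0,-0.1175,0.3],[0,0,0,0,0,-0.1175,0.3],[0,0,0,0,0,-0.1175,0.3],[0.5,0.04,0,0,0,0,0.3],[0.9,0.04,0,0,0,0,0.3],[0.9,0.04,0,0,0,0,0.3],[0.9,0.04,0,0,0,0,0.3],[0.9,0.04,0,0,0,0,0.3],[0.9,0.04,0,0,0,0,0.3],[0.9,0.04,0,0,0,0,0.3],[0.9,0.04,0,0,0,0,0.3],[0.9,0.04,0,0,0,0,0.3],[0.9,0.04,0,0,0,0,0.3],[0.5,0.02,0,0,0,0,0.3],[0,0,0,0,0,0,0.3],[0,0,0,0,0,0,0.3]]])

```text
clock: 9.73
ee_pos: [0.4226, 0.2088, 0.1763]
eef_rot: [0.602, 0.799, -0.008, -0.014]
contact_force: [0.2, 0.3, -0.6]
opening: 0.061
```

```bash
python3 -c "
from h import *
go([.4399,.2026,.19],.2988,True)"
```

```text
t 9.73 pos [0.4226 0.2088 0.1763] jig [-0.1674  0.222   0.1763] yaw 0.28 tilt [-0.031   0.0038 -0.9995] F [ 0.2  0.3 -0.6] open 0.061
shift units [-0.422  0.579 -0.571] turn z -0.0188
tilt turn (tool) [-0.0288 -0.0122  0.    ]
```

Request:
play_rows(targets=[[[-0.42,0.58,-0.57,-0.029,-0.012,-0.019,0.3],[0,0,0,0,0,0,0.3],[0,0,0,0,0,0,0.3]]])

```text
clock: 9.98
ee_pos: [0.4375, 0.2015, 0.1871]
eef_rot: [0.596, 0.803, -0.002, -0.002]
contact_force: [-0.0, -0.0, -0.3]
opening: 0.0614
```

```bash
python3 -c "
from h import *
go([.4399,.2026,.19],.2988,True)
c=save('wrist','w4.png')
c=save('side','s4.png');crop(c,'s4c.png',220,120,340,230,6)"
```

```text
t 9.98 pos [0.4375 0.2015 0.1871] jig [-0.1515  0.2174  0.1871] yaw 0.295 tilt [-0.0054 -0.0014 -1.    ] F [-0.  -0.  -0.3] open 0.0614
shift units [ 0.015  0.103 -0.115] turn z -0.0038
tilt turn (tool) [-0.0056 -0.0002  0.    ]
```

View pics/w4.png

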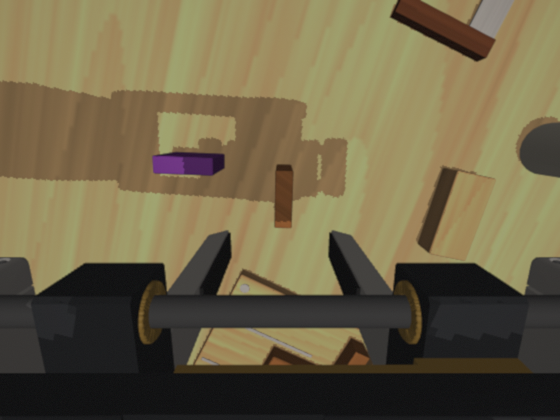

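View pics/s4c.png

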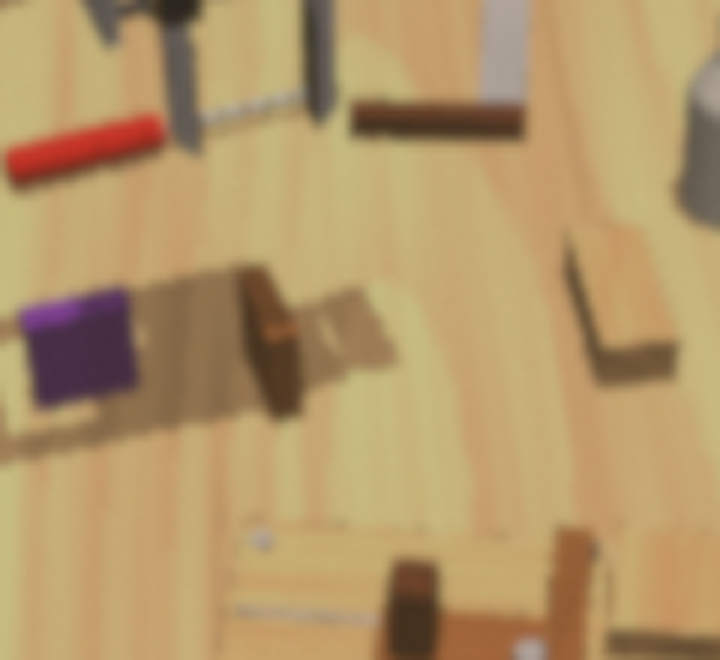

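```bash
python3 -c "
from h import *
c,wr=wrst();crop(c,'w4c.png',140,140,320,250,4)
P=[j2w(wr(u,v,.066)) for u,v in[(276,172),(293,172),(292,227),(275,227)]]
print(np.round(P,4).tolist(),np.mean(P,0))
print(j2w(wr(224,154,.066)),j2w(wr(224,174,.066)))
"
```

```text
[[0.4261, 0.2297, 0.066], [0.4423, 0.2347, 0.066], [0.4586, 0.1797, 0.066], [0.4417, 0.1746, 0.066]] [0.44216668 0.20466268 0.066     ]
[0.37204605 0.23169792 0.066     ] [0.37702873 0.212556   0.066     ]
```

View pics/w4c.png

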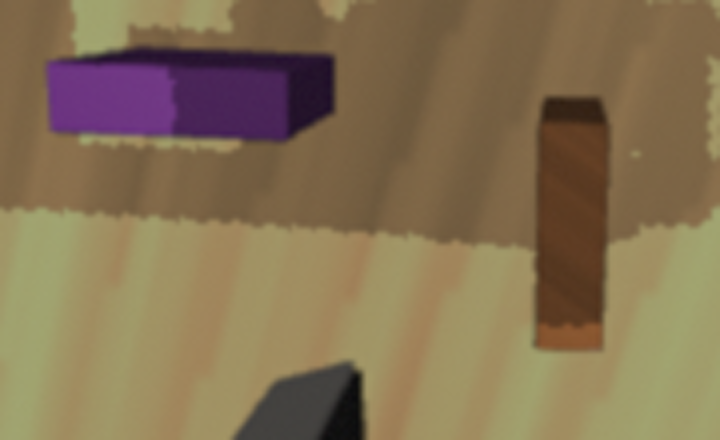

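```bash
python3 -c "
from h import *
go([.441,.2033,.10],.2988,True)"
```

```text
t 10.13 pos [0.438  0.2016 0.1875] jig [-0.151   0.2176  0.1875] yaw 0.2959 tilt [-0.0042 -0.0012 -1.    ] F [-1.2  0.1 -0.5] open 0.0612
shift units [0.029 0.149 3.5  ] turn z -0.0029
tilt turn (tool) [-0.0044 -0.0001  0.    ]
```

Request:
play_rows(targets=[[[0.03,0.15,0,-0.004,0,-0.003,0],[0,0,0.8,0,0,0,0],[0,0,0.8,0,0,0,0],[0,0,0.8,0,0,0,0],[0,0,0.5,0,0,0,0],[0,0,0,0,0,0,0],[0,0,0,0,0,0,0]]])

```text
clock: 10.72
ee_pos: [0.4424, 0.2032, 0.112]
eef_rot: [0.596, 0.803, 0.001, -0.0]
contact_force: [0.3, -0.5, 0.7]
opening: 0.047
```

```bash
python3 -c "
from h import *
go([.441,.2033,.034],.2988,True)"
```

```text
t 10.72 pos [0.4424 0.2032 0.112 ] jig [-0.147   0.2199  0.112 ] yaw 0.2941 tilt [ 8.0e-04  1.5e-03 -1.0e+00] F [ 0.3 -0.5  0.7] open 0.047
shift units [ 0.017 -0.055  3.12 ] turn z -0.0047
tilt turn (tool) [ 0.0012 -0.0012 -0.    ]
```

Request:
play_rows(targets=[[[0.02,-0.05,0.6,0,0,-0.005,0],[0,0,0.6,0,0,0,0],[0,0,0.6,0,0,0,0],[0,0,0.6,0,0,0,0],[0,0,0.4,0,0,0,0],[0,0,0,0,0,0,0],[0,0,0,0,0,0,0]]])

```text
clock: 11.3
ee_pos: [0.4477, 0.2052, 0.0462]
eef_rot: [0.594, 0.804, 0.006, 0.004]
contact_force: [-0.4, -0.8, 0.5]
opening: 0.047
```

```bash
python3 -c "
from h import *
go([.441,.2033,.034],.2988,True)"
```

```text
t 11.3 pos [0.4477 0.2052 0.0462] jig [-0.1421  0.2228  0.0462] yaw 0.2978 tilt [ 0.0129  0.0051 -0.9999] F [-0.4 -0.8  0.5] open 0.047
shift units [ 0.007 -0.286  0.486] turn z -0.001
tilt turn (tool) [ 0.0139 -0.0011 -0.    ]
```

Request:
play_rows(targets=[[[0,-0.28,0.1,0.014,0,0,0],[0,0,0.3,0,0,0,0],[0,0,0,0,0,0,0],[0,0,0,0,0,0,0]]])

```text
clock: 11.63
ee_pos: [0.4432, 0.2037, 0.0385]
eef_rot: [0.594, 0.804, 0.002, 0.001]
contact_force: [0.3, 0.0, 0.1]
opening: 0.0466
```

```bash
python3 -c "
from h import *
go([.441,.2033,.034],.2988,True)"
```

```text
t 11.63 pos [0.4432 0.2037 0.0385] jig [-0.1463  0.2206  0.0385] yaw 0.2978 tilt [ 0.0039  0.0021 -1.    ] F [0.3 0.  0.1] open 0.0466
shift units [ 0.009 -0.088  0.18 ] turn z -0.001
tilt turn (tool) [ 0.0044 -0.0009  0.    ]
```

Request:
play_rows(targets=[[[0,-0.06,0.2,0.004,0,0,0],[0,0,0,0,0,0,0],[0,0,0,0,0,0,-1],[0,0,0,0,0,0,-1],[0,0,0,0,0,0,-1],[0,0,0,0,0,0,-1],[0,0,0,0,0,0,-1],[0,0,0,0,0,0,-1],[0,0,0,0,0,0,-1],[0,0,0,0,0,0,-1],[0,0,0,0,0,0,-1]]])

```text
clock: 12.55
ee_pos: [0.4423, 0.2034, 0.0339]
eef_rot: [0.594, 0.804, 0.001, 0.0]
contact_force: [-0.9, 0.5, -0.3]
opening: 0.0176
```

```bash
python3 -c "
from h import *
go([.441,.2033,.13],.2988,True)"
```

```text
t 12.55 pos [0.4423 0.2034 0.0339] jig [-0.1471  0.2202  0.0339] yaw 0.2978 tilt [ 0.0014  0.0012 -1.    ] F [-0.9  0.5 -0.3] open 0.0176
shift units [ 0.013 -0.046 -3.845] turn z -0.001
tilt turn (tool) [ 0.0017 -0.0008 -0.    ]
```

Request:
play_rows(targets=[[[0,0,-0.4,0,0,0,-1],[0,0,-0.8,0,0,0,-1],[0,0,-0.8,0,0,0,-1],[0,0,-0.8,0,0,0,-1],[0,0,-0.8,0,0,0,-1],[0,0,-0.8,0,0,0,-1],[0,0,-0.8,0,0,0,-1],[0,0,0,0,0,0,-1]]])

```text
clock: 13.22
ee_pos: [0.4403, 0.2028, 0.1723]
eef_rot: [0.594, 0.804, -0.001, -0.001]
contact_force: [1.2, 1.0, 0.7]
opening: 0.0179
```

```bash
python3 -c "
from h import *
go([.0495,-.056,.155],-.1728)"
```

```text
t 13.22 pos [0.4403 0.2028 0.1723] jig [-0.149   0.2192  0.1723] yaw 0.2978 tilt [-2.2e-03  4.0e-04 -1.0e+00] F [1.2 1.  0.7] open 0.0179
shift units [-13.413   2.087   0.672] turn z 0.4706
tilt turn (tool) [-0.002 -0.001 -0.   ]
```

Request:
play_rows(targets=[[[0,0,0,0,0,0.1175,-1],[0,0,0,0,0,0.1175,-1],[0,0,0,0,0,0.1175,-1],[0,0,0,0,0,0.1175,-1],[-0.4,0.3,0,0,0,0,-1],[-0.8,0.6,0,0,0,0,-1],[-0.8,0.6,0,0,0,0,-1],[-0.8,0.6,0,0,0,0,-1],[-0.8,0.6,0,0,0,0,-1],[-0.8,0.6,0,0,0,0,-1],[-0.8,0.6,0,0,0,0,-1],[-0.8,0.6,0,0,0,0,-1],[-0.8,0.6,0,0,0,0,-1],[-0.8,0.6,0,0,0,0,-1],[-0.8,0.6,0,0,0,0,-1],[-0.8,0.6,0,0,0,0,-1],[-0.8,0.6,0,0,0,0,-1],[-0.4,0.3,0,0,0,0,-1],[0,0,0,0,0,0,-1],[0,0,0,0,0,0,-1]]])

```text
clock: 14.88
ee_pos: [0.5771, -0.1015, 0.1567]
eef_rot: [0.772, 0.636, -0.005, -0.008]
contact_force: [-0.4, 0.0, -0.3]
opening: 0.0182
```

```bash
python3 -c "
from h import *
go([.0495,-.056,.155],-.1728)"
```

```text
t 14.88 pos [ 0.5771 -0.1015  0.1567] jig [ 0.0381 -0.0571  0.1567] yaw -0.1933 tilt [-0.0191  0.0059 -0.9998] F [-0.4  0.  -0.3] open 0.0182
shift units [0.054 0.455 0.061] turn z -0.0205
tilt turn (tool) [-0.0199 -0.0021 -0.    ]
```

Request:
play_rows(targets=[[[0.05,0.45,0,-0.02,-0.002,-0.02,-1],[0,0,0,0,0,0,-1],[0,0,0,0,0,0,-1],[0,0,0,0,0,0,-1]]])

```text
clock: 15.22
ee_pos: [0.5875, -0.0979, 0.1555]
eef_rot: [0.764, 0.646, 0.0, -0.001]
contact_force: [-0.1, -1.0, -0.7]
opening: 0.0175
```

```bash
python3 -c "
from h import *
go([.0495,-.056,.09],-.1728)
c,wr=wrst();crop(c,'w5.png',0,0,560,420,1.4)
c=save('side','s5.png');crop(c,'s5c.png',245,160,365,270,6)"
```

```text
t 15.22 pos [ 0.5875 -0.0979  0.1555] jig [ 0.0477 -0.0518  0.1555] yaw -0.1673 tilt [-5.0e-04  2.1e-03 -1.0e+00] F [-0.1 -1.  -0.7] open 0.0175
shift units [-0.175  0.072  2.62 ] turn z 0.0055
tilt turn (tool) [-0.0009 -0.002  -0.    ]
```

View pics/w5.png

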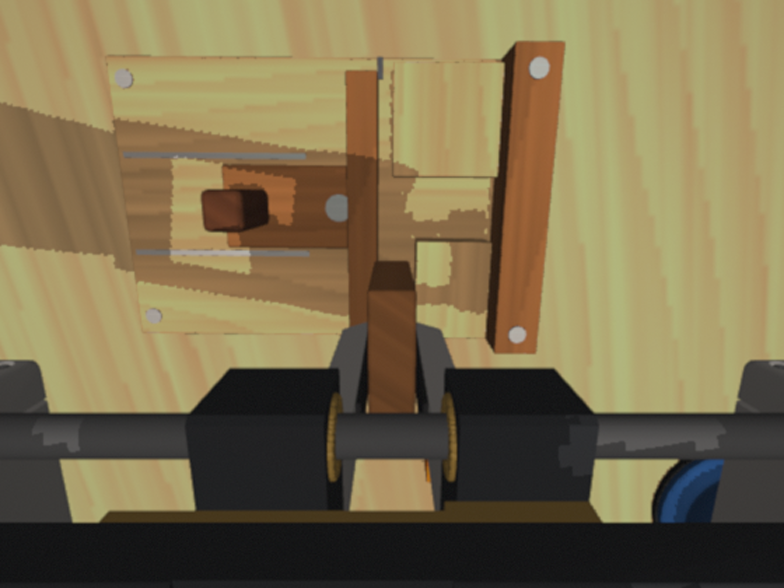

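View pics/s5c.png

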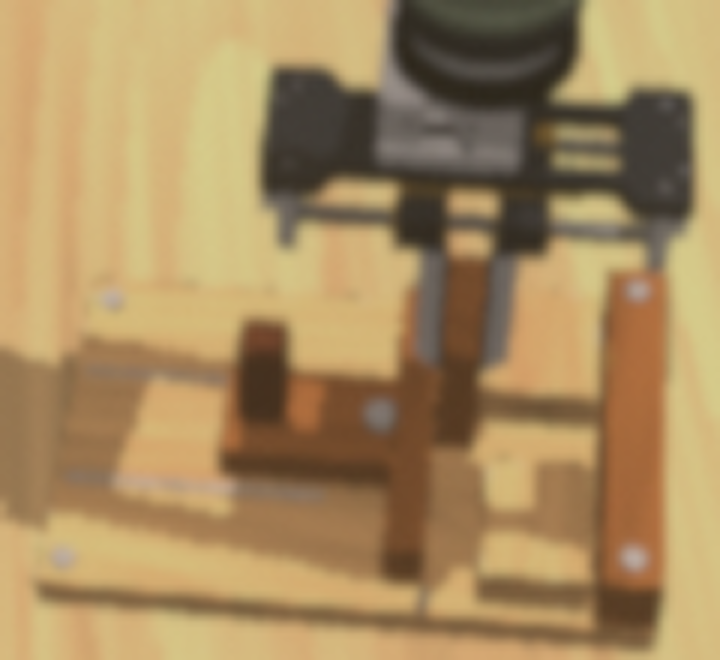

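```bash
python3 -c "
from h import *
c,wr=wrst();crop(c,'w5c.png',240,150,380,250,5)
f=lambda x,y:((x+.5)/1.4-.5,(y+.5)/1.4-.5)
print(arm.get_state()['ee_pos'])
for p,z in[((377,72),.046),((377,250),.046),((415,242),.043),((415,310),.043),((491,240),.043),((380,68),.018),((505,50),.054),((488,350),.054)]: print(p,wr(*f(*p),z))
"
```

```text
[ 0.58754852 -0.09842291  0.1556034 ]
(377, 72) [0.0383 0.0861 0.046 ]
(377, 250) [ 0.0381 -0.0258  0.046 ]
(415, 242) [ 0.0642 -0.0205  0.043 ]
(415, 310) [ 0.0652 -0.0694  0.043 ]
(491, 240) [ 0.1166 -0.0188  0.043 ]
(380, 68) [0.0394 0.0955 0.018 ]
(505, 50) [0.1155 0.0968 0.054 ]
(488, 350) [ 0.1166 -0.0952  0.054 ]
```

View pics/w5c.png

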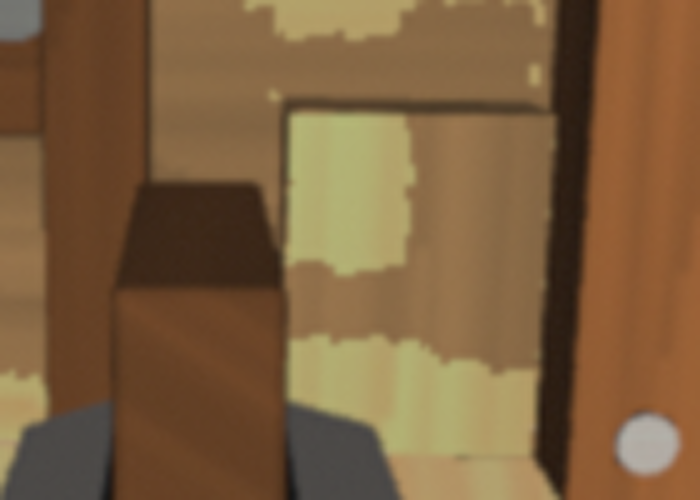

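```bash
python3 -c "
from h import *
c,wr=wrst()
f=lambda x,y:((x+.5)/5-.5+240,(y+.5)/5-.5+150)
p=arm.get_state()['ee_pos'];z=p[2]-.034
print('tcp',w2j(p))
for q,zz in[((140,184),z),((258,184),z),((114,288),z+.066),((282,288),z+.066),((285,110),.043),((283,270),.043),((148,150),.046),((550,112),.043)]: print(q,wr(*f(*q),zz))
go([.0505,-.056,.09],-.1728)
"
```

```text
tcp [ 0.04797091 -0.05245021  0.15563669]
(140, 184) [ 0.0397 -0.0211  0.1216]
(258, 184) [ 0.0566 -0.021   0.1216]
(114, 288) [ 0.0397 -0.0205  0.1876]
(282, 288) [ 0.0566 -0.0204  0.1876]
(285, 110) [ 0.0647 -0.0198  0.043 ]
(283, 270) [ 0.0649 -0.0515  0.043 ]
(148, 150) [ 0.0383 -0.0273  0.046 ]
(550, 112) [ 0.1159 -0.0199  0.043 ]
t 15.42 pos [ 0.5876 -0.0986  0.1556] jig [ 0.048  -0.0525  0.1556] yaw -0.1682 tilt [-3.0e-04  1.8e-03 -1.0e+00] F [-1.1  0.1  0.2] open 0.0183
shift units [-0.147  0.102  2.625] turn z 0.0046
tilt turn (tool) [-0.0006 -0.0018  0.    ]
```

Request:
play_rows(targets=[[[-0.15,0.12,0.2,0,0,0.004,-1],[0,0,0.4,0,0,0,-1],[0,0,0.5,0,0,0,-1],[0,0,0.4,0,0,0,-1],[0,0,0,0,0,0,-1],[0,0,0,0,0,0,-1]]])

```text
clock: 15.92
ee_pos: [0.5901, -0.1035, 0.1146]
eef_rot: [0.766, 0.643, 0.0, -0.001]
contact_force: [0.8, -0.5, -0.3]
opening: 0.0179
```

```bash
python3 -c "
from h import *
go([.051,-.056,.053],-.1728)"
```

```text
t 15.92 pos [ 0.5901 -0.1035  0.1146] jig [ 0.0512 -0.0568  0.1146] yaw -0.173 tilt [-1.0e-04  1.6e-03 -1.0e+00] F [ 0.8 -0.5 -0.3] open 0.0179
shift units [ 0.028 -0.008  2.464] turn z -0.0002
tilt turn (tool) [-0.0004 -0.0016  0.    ]
```

Request:
play_rows(targets=[[[0.02,0,0.3,0,-0.001,0,-1],[0,0,0.4,0,0,0,-1],[0,0,0.3,0,0,0,-1],[0,0,0,0,0,0,-1],[0,0,0,0,0,0,-1]]])

```text
clock: 16.33
ee_pos: [0.5902, -0.103, 0.0868]
eef_rot: [0.766, 0.643, 0.0, -0.0]
contact_force: [0.7, 0.4, -0.4]
opening: 0.0176
```

```bash
python3 -c "
from h import *
go([.051,-.056,.053],-.1728)
c,wr=wrst();crop(c,'w6.png',200,60,420,240,3.6)"
```

```text
t 16.33 pos [ 0.5902 -0.103   0.0868] jig [ 0.0512 -0.0563  0.0868] yaw -0.1733 tilt [-5.e-04  7.e-04 -1.e+00] F [ 0.7  0.4 -0.4] open 0.0176
shift units [ 0.012 -0.009  1.354] turn z -0.0005
tilt turn (tool) [-0.0006 -0.0006  0.    ]
```

View pics/w6.png

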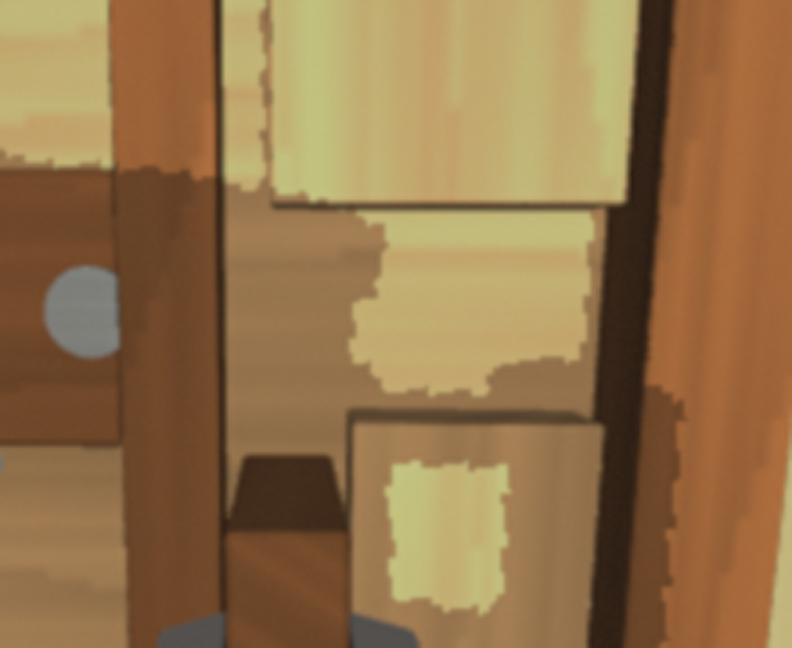

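The spacer foot (243–331 px) is centred between the bar front (225) and the narrow block (348). I'll lower it.

Request:
play_rows(targets=[[[0,0,0.3,0,0,0,-1],[0,0,0.3,0,0,0,-1],[0,0,0.3,0,0,0,-1],[0,0,0.2,0,0,0,-1],[0,0,0,0,0,0,-1],[0,0,0,0,0,0,-1]]])

```text
clock: 16.88
ee_pos: [0.5907, -0.1031, 0.0571]
eef_rot: [0.766, 0.643, 0.0, 0.0]
contact_force: [0.0, -1.4, -0.5]
opening: 0.0179
```

```bash
python3 -c "
from h import *
go([.051,-.056,.052],-.1728)"
```

```text
t 16.88 pos [ 0.5907 -0.1031  0.0571] jig [ 0.0517 -0.0563  0.0571] yaw -0.1732 tilt [ 7.e-04  3.e-04 -1.e+00] F [ 0.  -1.4 -0.5] open 0.0179
shift units [ 0.013 -0.03   0.204] turn z -0.0004
tilt turn (tool) [ 0.0007 -0.0004 -0.    ]
```

Request:
play_rows(targets=[[[0,-0.02,0.12,0,0,0,-1],[0,0,0.07,0,0,0,-1],[0,0,0,0,0,0,-1]]])

```text
clock: 17.13
ee_pos: [0.5903, -0.1031, 0.052]
eef_rot: [0.766, 0.643, 0.0, 0.0]
contact_force: [-0.9, -0.3, -0.3]
opening: 0.0176
```

```bash
python3 -c "
from h import *
go([.051,-.056,.052],-.1728)"
```

```text
t 17.13 pos [ 0.5903 -0.1031  0.052 ] jig [ 0.0514 -0.0564  0.052 ] yaw -0.1732 tilt [ 1.e-03  2.e-04 -1.e+00] F [-0.9 -0.3 -0.3] open 0.0176
shift units [ 0.015 -0.015  0.001] turn z -0.0004
tilt turn (tool) [ 0.001  -0.0004  0.    ]
```

Request:
play_rows(targets=[[[0,0,0.05,0,0,0,-1],[0,0,0,0,0,0,-1]]])

```text
clock: 17.3
ee_pos: [0.5909, -0.1033, 0.0525]
eef_rot: [0.766, 0.643, 0.001, 0.001]
contact_force: [0.8, 0.9, -0.3]
opening: 0.0179
```

Request:
play_rows(targets=[[[0,0,0.06,0,0,0,-1],[0,0,0,0,0,0,-1]]])

```text
clock: 17.47
ee_pos: [0.5921, -0.1036, 0.0523]
eef_rot: [0.766, 0.643, 0.001, 0.002]
contact_force: [-0.2, 1.2, -0.4]
opening: 0.0176
```

```bash
python3 -c "
from h import *
go([.051,-.056,.052],-.1728)
c,wr=wrst();crop(c,'w7.png',200,60,420,240,3.6)
c=save('side','s7.png');crop(c,'s7c.png',265,150,365,270,6)"
```

```text
t 17.47 pos [ 0.5921 -0.1036  0.0523] jig [ 0.0532 -0.0566  0.0523] yaw -0.1731 tilt [ 0.0046 -0.001  -1.    ] F [-0.2  1.2 -0.4] open 0.0176
shift units [ 0.023 -0.088  0.011] turn z -0.0003
tilt turn (tool) [ 0.0047  0.0002 -0.    ]
```

View pics/w7.png

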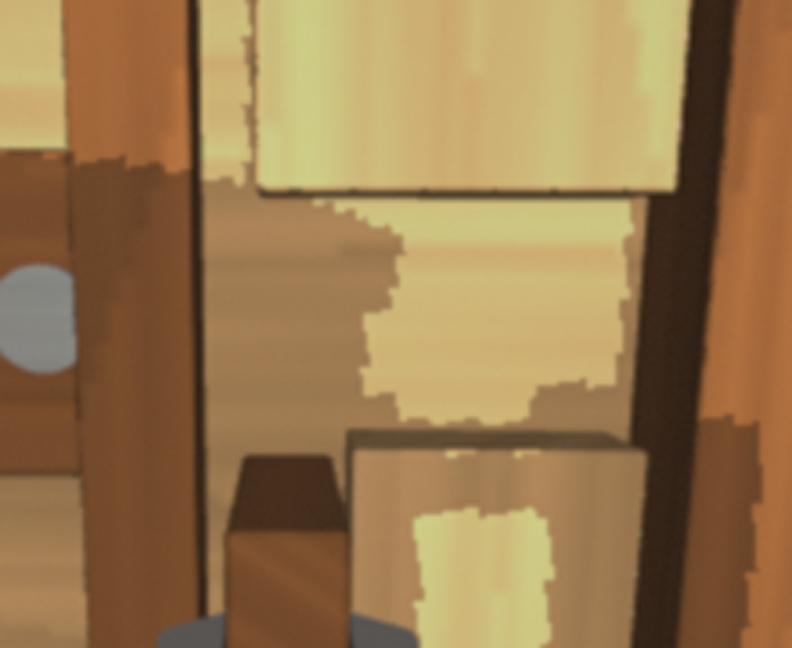

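View pics/s7c.png

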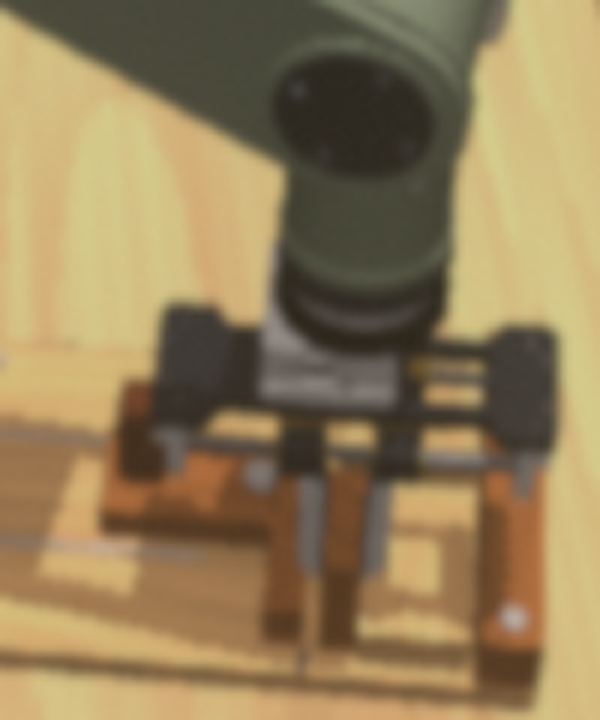

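Request:
play_rows(targets=[[[0,-0.07,0,0.005,0,0,-1],[0,0,0,0,0,0,-1],[0,0,0,0,0,0,-1]]])

```text
clock: 17.82
ee_pos: [0.5901, -0.1033, 0.0519]
eef_rot: [0.766, 0.643, -0.0, -0.0]
contact_force: [0.9, 0.6, 0.1]
opening: 0.0177
```

```bash
python3 -c "
from h import *
go([.051,-.056,.052],-.1728)"
```

```text
t 17.82 pos [ 0.5901 -0.1033  0.0519] jig [ 0.0512 -0.0566  0.0519] yaw -0.1732 tilt [-0.001  0.    -1.   ] F [0.9 0.6 0.1] open 0.0177
shift units [ 0.023 -0.008 -0.004] turn z -0.0004
tilt turn (tool) [-0.001   0.0001  0.    ]
```

Request:
play_rows(targets=[[[0,0,0,0,0,0,-0.4],[0,0,0,0,0,0,-0.3],[0,0,0,0,0,0,-0.2],[0,0,0,0,0,0,-0.2],[0,0,0,0,0,0,-0.2],[0,0,0,0,0,0,-0.2],[0,0,0,0,0,0,-0.2]]])

```text
clock: 18.4
ee_pos: [0.5895, -0.1031, 0.0511]
eef_rot: [0.766, 0.643, -0.001, -0.001]
contact_force: [-0.2, -0.1, -0.5]
opening: 0.0376
```

```bash
python3 -c "
from h import *
go([.051,-.056,.15],-.1728)
c,wr=wrst();crop(c,'w8.png',200,60,420,240,3.6)"
```

```text
t 18.4 pos [ 0.5895 -0.1031  0.0511] jig [ 0.0506 -0.0566  0.0511] yaw -0.1732 tilt [-2.2e-03  3.0e-04 -1.0e+00] F [-0.2 -0.1 -0.5] open 0.0376
shift units [ 0.022  0.007 -3.957] turn z -0.0004
tilt turn (tool) [-0.0022  0.      0.    ]
```

View pics/w8.png

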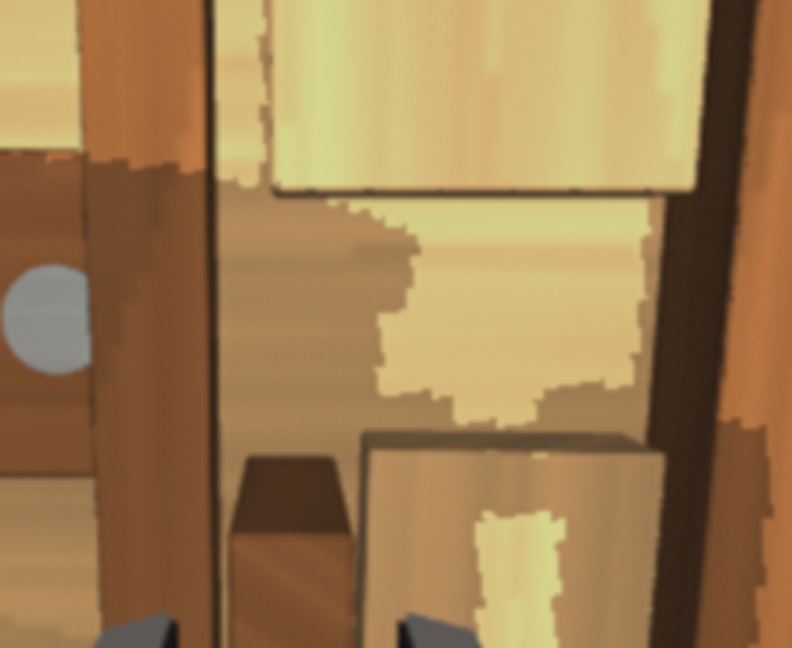

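Released: the spacer stands upright (top edge 232–350 px) between the bar and block with both pads clear. I'll rise straight up.

Request:
play_rows(targets=[[[0,0,-0.2,0,0,0,-0.2],[0,0,-0.4,0,0,0,-0.2],[0,0,-0.6,0,0,0,-0.2],[0,0,-0.6,0,0,0,-0.2],[0,0,-0.6,0,0,0,-0.2],[0,0,-0.8,0,0,0,-0.2],[0,0,-0.8,0,0,0,0.3],[0,0,-0.8,0,0,0,0.3],[0,0,0,0,0,0,0.3],[0,0,0,0,0,0,0.3]]])

```text
clock: 19.28
ee_pos: [0.5899, -0.1031, 0.1825]
eef_rot: [0.766, 0.643, -0.0, 0.0]
contact_force: [0.2, 0.3, 0.1]
opening: 0.0596
```

```bash
python3 -c "
from h import *
go([-.0475,0.0015,.18],-.1728)
c,wr=wrst();crop(c,'w9.png',0,0,560,420,1.4)
c=save('side','s9.png');crop(c,'s9c.png',245,160,365,270,6)"
```

```text
t 19.28 pos [ 0.5899 -0.1031  0.1825] jig [ 0.051  -0.0565  0.1825] yaw -0.1731 tilt [ 2.e-04 -4.e-04 -1.e+00] F [0.2 0.3 0.1] open 0.0596
shift units [ 2.319 -3.941  0.098] turn z -0.0003
tilt turn (tool) [ 0.0003  0.0004 -0.    ]
```

View pics/w9.png

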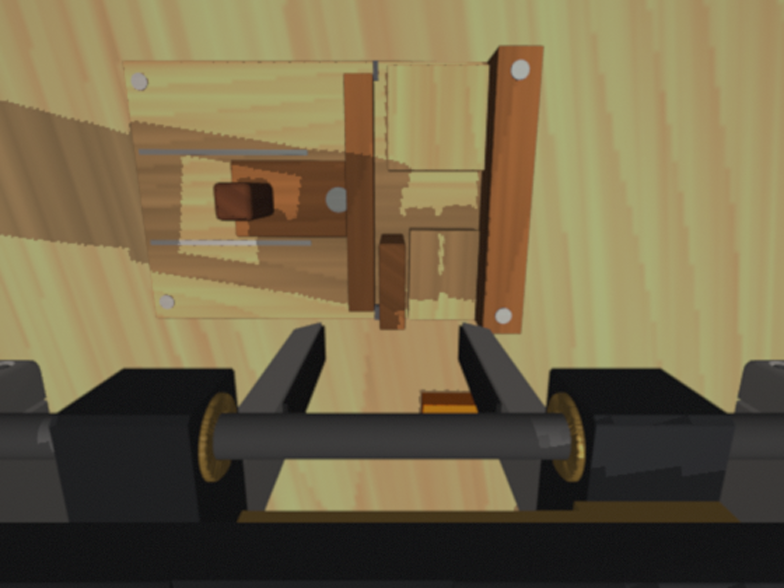

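View pics/s9c.png

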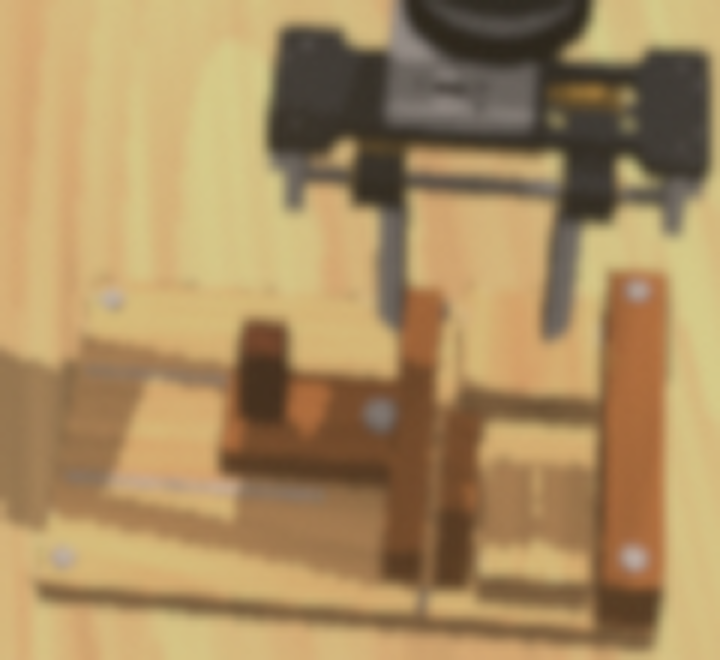

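Request:
play_rows(targets=[[[0.25,-0.4,0,0,0,0,0.3],[0.5,-0.85,0,0,0,0,0.3],[0.5,-0.85,0,0,0,0,0.3],[0.5,-0.85,0,0,0,0,0.3],[0.45,-0.8,0,0,0,0,0.3],[0.1,-0.15,0,0,0,0,0.3],[0,0,0,0,0,0,0.3],[0,0,0,0,0,0,0.3]]])

```text
clock: 20.05
ee_pos: [0.4928, -0.0262, 0.1689]
eef_rot: [0.766, 0.643, -0.007, -0.009]
contact_force: [-0.5, -0.8, 0.4]
opening: 0.0613
```

```bash
python3 -c "
from h import *
go([-.0475,0.001,.11],-.1728)"
```

```text
t 20.05 pos [ 0.4928 -0.0262  0.1689] jig [-0.0579  0.0026  0.1689] yaw -0.175 tilt [-0.0216  0.0047 -0.9998] F [-0.5 -0.8  0.4] open 0.0613
shift units [-0.065  0.466  2.345] turn z -0.0022
tilt turn (tool) [-0.0221 -0.0009  0.    ]
```

Request:
play_rows(targets=[[[-0.06,0.4,0,-0.022,0,-0.002,0.3],[0,0,0.3,0,0,0,0.3],[0,0,0.6,0,0,0,0.3],[0,0,0.6,0,0,0,0.3],[0,0,0.4,0,0,0,0.3],[0,0,0,0,0,0,0.3],[0,0,0,0,0,0,0.3]]])

```text
clock: 20.63
ee_pos: [0.5091, -0.0346, 0.1169]
eef_rot: [0.767, 0.642, 0.002, 0.002]
contact_force: [-1.0, -0.5, 0.7]
opening: 0.0612
```

```bash
python3 -c "
from h import *
go([-.0475,0.001,.059],-.1728)"
```

```text
t 20.63 pos [ 0.5091 -0.0346  0.1169] jig [-0.0404 -0.0028  0.1169] yaw -0.1773 tilt [ 0.0056 -0.0013 -1.    ] F [-1.  -0.5  0.7] open 0.0612
shift units [ 0.153 -0.299  2.313] turn z -0.0045
tilt turn (tool) [0.0057 0.0003 0.    ]
```

Request:
play_rows(targets=[[[0.15,-0.28,0,0.006,0,-0.004,0.3],[0,0,0.5,0,0,0,0.3],[0,0,0.6,0,0,0,0.3],[0,0,0.6,0,0,0,0.3],[0,0,0.3,0,0,0,0.3],[0,0,0,0,0,0,0.3],[0,0,0,0,0,0,0.3]]])

```text
clock: 21.22
ee_pos: [0.5062, -0.0296, 0.0701]
eef_rot: [0.765, 0.643, 0.002, 0.003]
contact_force: [0.3, -0.6, 0.4]
opening: 0.0611
```

```bash
python3 -c "
from h import *
go([-.0475,0.001,.059],-.1728)"
```

```text
t 21.22 pos [ 0.5062 -0.0296  0.0701] jig [-0.0441  0.0015  0.0701] yaw -0.1728 tilt [ 0.007  -0.0016 -1.    ] F [ 0.3 -0.6  0.4] open 0.0611
shift units [-0.021 -0.139  0.442] turn z -0.0
tilt turn (tool) [0.0072 0.0004 0.    ]
```

Request:
play_rows(targets=[[[0,-0.12,0.3,0.007,0,0,0.3],[0,0,0.13,0,0,0,0.3],[0,0,0,0,0,0,0.3],[0,0,0,0,0,0,0.3]]])

```text
clock: 21.55
ee_pos: [0.5051, -0.0293, 0.0611]
eef_rot: [0.765, 0.644, 0.001, 0.002]
contact_force: [-0.2, 0.3, -0.8]
opening: 0.0613
```

```bash
python3 -c "
from h import *
go([-.0475,0.001,.059],-.1728)"
```

```text
t 21.55 pos [ 0.5051 -0.0293  0.0611] jig [-0.0453  0.0017  0.0611] yaw -0.1725 tilt [ 0.0041 -0.0014 -1.    ] F [-0.2  0.3 -0.8] open 0.0613
shift units [-0.026 -0.089  0.085] turn z 0.0003
tilt turn (tool) [ 0.0043  0.0006 -0.    ]
```

Request:
play_rows(targets=[[[-0.02,-0.08,0.06,0.004,0,0,0.3],[0,0,0,0,0,0,-1],[0,0,0,0,0,0,-1],[0,0,0,0,0,0,-1],[0,0,0,0,0,0,-1],[0,0,0,0,0,0,-1],[0,0,0,0,0,0,-1],[0,0,0,0,0,0,-1],[0,0,0,0,0,0,-1],[0,0,0,0,0,0,-1]]])

```text
clock: 22.38
ee_pos: [0.5036, -0.0298, 0.0607]
eef_rot: [0.766, 0.643, 0.0, 0.001]
contact_force: [0.3, -0.4, 0.0]
opening: 0.0238
```

```bash
python3 -c "
from h import *
go([-.035,0.001,.059],-.1728)"
```

```text
t 22.38 pos [ 0.5036 -0.0298  0.0607] jig [-0.0467  0.001   0.0607] yaw -0.1734 tilt [ 1.2e-03 -8.0e-04 -1.0e+00] F [ 0.3 -0.4  0. ] open 0.0238
shift units [0.002 0.467 0.068] turn z -0.0006
tilt turn (tool) [0.0014 0.0006 0.    ]
```

Request:
play_rows(targets=[[[0,0.06,0,0,0,0,-1],[0,0.08,0,0,0,0,-1],[0,0.08,0,0,0,0,-1],[0,0.08,0,0,0,0,-1],[0,0.08,0,0,0,0,-1],[0,0,0,0,0,0,-1]]])

```text
clock: 22.88
ee_pos: [0.5126, -0.0313, 0.0607]
eef_rot: [0.766, 0.643, -0.001, -0.0]
contact_force: [-2.4, -0.2, 1.4]
opening: 0.024
```

```bash
python3 -c "
from h import *
go([-.034,0.001,.059],-.1728)
c,wr=wrst();crop(c,'w10.png',0,0,560,420,1.4)"
```

```text
t 22.88 pos [ 0.5126 -0.0313  0.0607] jig [-0.0375  0.0009  0.0607] yaw -0.1734 tilt [-1.e-03 -6.e-04 -1.e+00] F [-2.4 -0.2  1.4] open 0.024
shift units [0.002 0.14  0.068] turn z -0.0006
tilt turn (tool) [-0.0008  0.0008  0.    ]
```

View pics/w10.png

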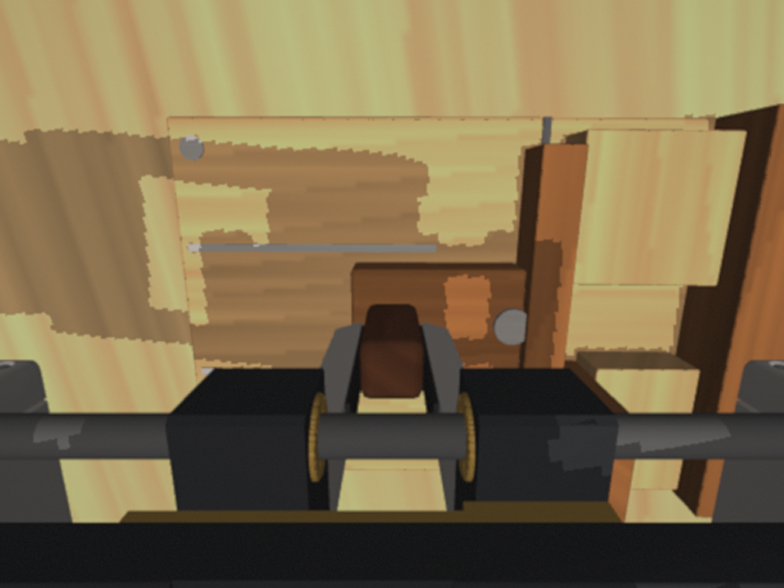

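The bar has reached the wide block (around 585,140 px). I'll continue slowly.

Request:
play_rows(targets=[[[0,0.07,0,0,0,0,-1],[0,0.07,0,0,0,0,-1],[0,0.04,0,0,0,0,-1],[0,0,0,0,0,0,-1],[0,0,0,0,0,0,-1]]])

```text
clock: 23.35
ee_pos: [0.5156, -0.0319, 0.0607]
eef_rot: [0.766, 0.643, -0.002, -0.002]
contact_force: [-3.5, -0.1, 1.0]
opening: 0.0241
```

```bash
python3 -c "
from h import *
go([-.034,0.001,.059],-.1728)"
```

```text
t 23.35 pos [ 0.5156 -0.0319  0.0607] jig [-0.0345  0.0009  0.0607] yaw -0.1729 tilt [-5.e-03 -2.e-04 -1.e+00] F [-3.5 -0.1  1. ] open 0.0241
shift units [0.003 0.02  0.068] turn z -0.0001
tilt turn (tool) [-0.0049  0.0011 -0.    ]
```

Request:
play_rows(targets=[[[0,0.1,0,0,0,0,-1],[0,0.1,0,0,0,0,-1],[0,0,0,0,0,0,-1]]])

```text
clock: 23.6
ee_pos: [0.5153, -0.0319, 0.0606]
eef_rot: [0.765, 0.644, -0.006, -0.006]
contact_force: [-0.8, 0.1, -1.4]
opening: 0.024
```

```bash
python3 -c "
from h import *
go([-.034,0.001,.059],-.1728)"
```

```text
t 23.6 pos [ 0.5153 -0.0319  0.0606] jig [-0.0348  0.0009  0.0606] yaw -0.1718 tilt [-0.0171  0.0013 -0.9999] F [-0.8  0.1 -1.4] open 0.024
shift units [0.004 0.032 0.063] turn z 0.001
tilt turn (tool) [-0.0171  0.0016 -0.    ]
```

Request:
play_rows(targets=[[[0,0.2,0,-0.017,0,0,-1]]])

```text
clock: 23.68
ee_pos: [0.5156, -0.0319, 0.0604]
eef_rot: [0.765, 0.644, -0.005, -0.004]
contact_force: [-24.3, 3.5, 24.5]
opening: 0.024
```

```bash
python3 -c "
from h import *
go([-.034,0.001,.059],-.1728)
for i in range(4):
    arm.camera('wrist');s=arm.get_state();print(s['contact_force'].round(1),s['ee_pos'].round(4),s['clock'])
c,wr=wrst();crop(c,'w11.png',0,0,560,420,1.4)
go([-.034,0.001,.059],-.1728)"
```

```text
t 23.68 pos [ 0.5156 -0.0319  0.0604] jig [-0.0345  0.0009  0.0604] yaw -0.171 tilt [-1.190e-02  1.000e-04 -9.999e-01] F [-24.3   3.5  24.5] open 0.024
shift units [0.003 0.021 0.057] turn z 0.0018
tilt turn (tool) [-0.0118  0.0019  0.    ]
[-14.8   0.6  15. ] [ 0.5155 -0.0319  0.0605] 23.7333
[-15.2   0.5  15.1] [ 0.5155 -0.0319  0.0605] 23.7833
[-15.4   1.5  14.8] [ 0.5155 -0.0319  0.0605] 23.8333
[-16.3   2.1  15. ] [ 0.5155 -0.0319  0.0605] 23.8833
t 23.93 pos [ 0.5155 -0.0319  0.0605] jig [-0.0345  0.0009  0.0605] yaw -0.1711 tilt [-1.110e-02 -1.000e-04 -9.999e-01] F [-14.1   1.7  14. ] open 0.0242
shift units [0.003 0.022 0.058] turn z 0.0017
tilt turn (tool) [-0.0109  0.002  -0.    ]
```

View pics/w11.png

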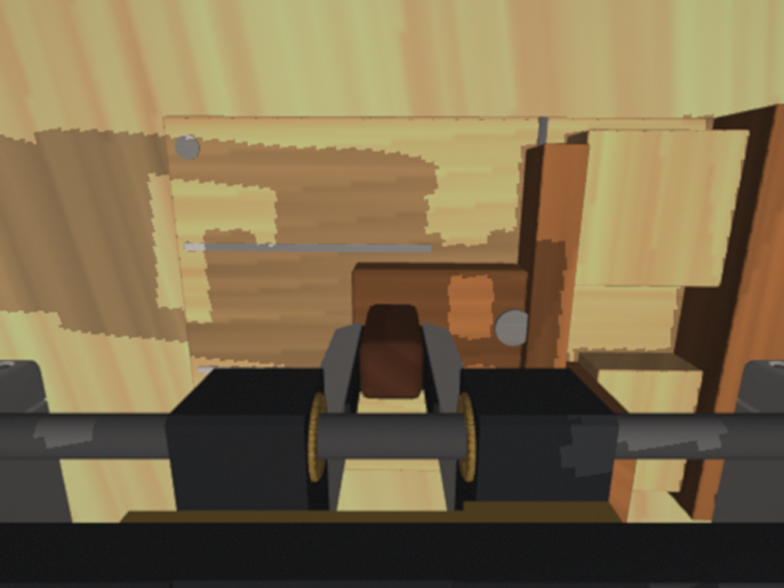

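```bash
python3 -c "
from h import *
c=save('side','s11.png');crop(c,'s11c.png',285,190,365,270,8)
c=save('top','t11.png');crop(c,'t11c.png',220,120,330,220,6)
s=arm.get_state();print(s['contact_force'],s['clock'],w2j(s['ee_pos']))"
```

```text
[-16.18337556   1.81860507  13.75654929] 24.0333 [-0.03458152  0.00094709  0.06044467]
```

View pics/s11c.png

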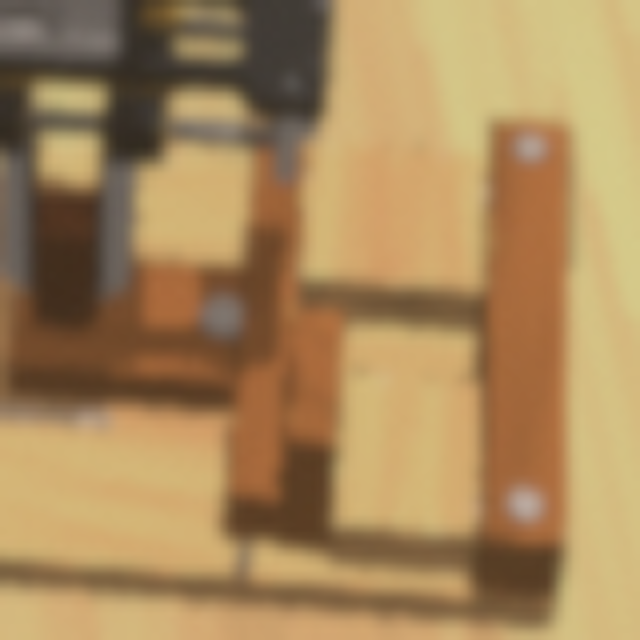

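View pics/t11c.png

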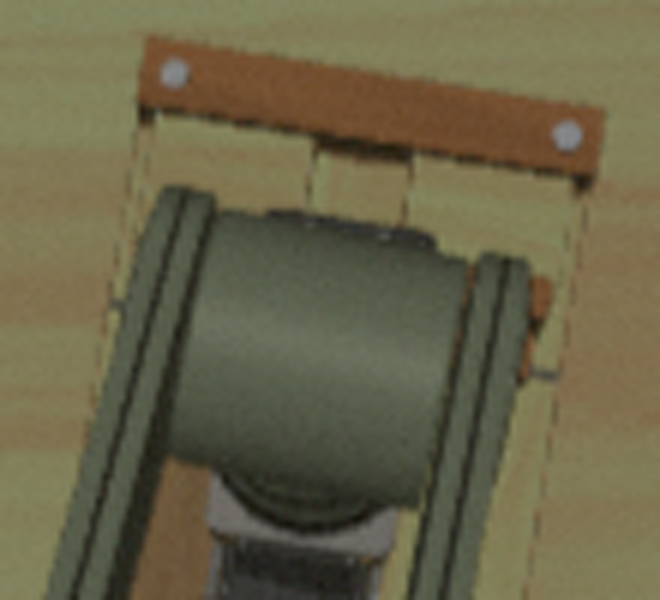

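The side and top views show both blocks flush on the fence with no gap. The spacer stands upright between the bar and the narrow block, and the push holds steady at about 16 N. Handing in.

```bash
python3 -c "
from h import *
print(arm.sign_off());s=arm.get_state();print(s['contact_force'],s['clock'],s['opening'])"
```

```text
the job is handed in; nothing more can be done
None
the job is handed in; nothing more can be done
```

The job is handed in at about 24 s of the 64 s allowed. No verdict is reported, so the checks below are my own.

- **Jaw to the lines:** I slid the jaw by its grip until its front was about 1.5 mm short of the dark lines (joint about 0.0765 m). It rested there before I touched the spacer.
- **Spacer:** I stood it upright in the gap in front of the narrower block and let go. The pictures showed it upright, with both finger pads clear.
- **Final press:** I gripped the jaw again and pushed it to about 0.0905 m. The push held steady at 14–16 N along the jig until hand-in. The last side and top pictures show both blocks flush on the fence with no visible gap, the spacer upright between jaw and narrow block, and the fingers only on the grip.

**Not confirmed:**
- The tool also presses down with about 14 N, because it is tilted slightly. I left it that way; it may take a little off the forward push.
- I could not measure the force on each block. I estimate about 5 N each, above the 2.5 N needed.
- The wrist and top camera readings of the narrow block's position differed by 2 to 3 mm before placing, so I aimed between them.

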